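# Gauge the battery bay, fit the matching pack and shut its gate

## Robot

A 6-joint arm with a two-finger parallel gripper is mounted at the origin on the work surface. World frame = base frame: x ahead of the robot, y to its left, z up, the work surface at z = 0. Lengths are in m, angles in rad, forces in N, time in s.
With the tool pointing down it reaches from about 0.425 to 0.95 m from the base axis. Payload 3.5 kg.
Tool frame: the origin (TCP) lies midway between the tips of the shut fingers; the grasp point (between the pads) lies grasp_offset behind it (grasp_offset is the distance from the TCP to the grasp point, in m); z points along the fingers, y is the direction in which the jaws open and shut (so a half turn about z gives the same grasp; the last joint's range is limited). The gripper opens to 85 mm and grips with 20 to 120 N. Pads are 22 mm wide; open, the fingers measure 114 mm over their backs; the gripper's body (76 mm by 85 mm) begins 54 mm behind the grasp point. The pads swing forward as they close: fully open they stand 13 mm farther back than shut.
Start: joints at [-1.364, 0.286, 1.577, -0, 1.279, -0.15], TCP at [0.236, -0.632, 0.231] pointing down, gripper open.
Joint ranges: [-2.77, 2.77], [-0.9, 2.22], [0.21, 2.48], [-1.53, 4.67], [0.24, 2.81], [-2.84, 2.84]. Speed limits (rad/s): [2.79, 2.79, 3.14, 3.14, 3.14, 3.14].

## Interface

Orientations are given as a unit quaternion [x, y, z, w].
In Python, from plant import * gives the robot as it stands.
- The arm moves only by the tool jog_arm, never from a script. Its argument "targets" is text: rows parted by semicolons, each of 7 numbers parted by spaces: the shift along the world's x, y, z in mm, then the turn, a rotation vector about the world's x, y, z in degrees, then the gripper's target within -1 to 1 (fully open at 1, half-way at 0, shut at -1). A call has 1 to 10 rows; each row shifts and turns the pose as measured when the row begins; what a row does not reach is not made up. A row lasts 1/12 s, in which the tool goes at most 41.7 mm and 7.16 degrees, less where a joint would pass 70% of its speed; a pose out of reach is approached as far as the arm can. A call with a gripper value outside its range is refused whole. The fingers move at their own pace and stop on an object; "force" is the grip in N (left out, the last holds). Time passes only in rows, so rows that do not move let the fingers close. It gives the time, the measured TCP pose, the force and the opening at its end, in the units of the state.
- get_state(): the state, without advancing time (a new reading comes with each control period).
- read_camera(name): name is "scene" or "top" or "wrist"; returns a dict with "pixels" (400x640x3 uint8, blue, green, red), "mtx" (3x3 intrinsics, pixels), "dist_coeffs" ([k1, k2, p1, p2, k3] as OpenCV has them; the pictures are not rectified), "world_from_camera" (4x4, takes a point from camera to world coordinates). Camera axes: x right, y up, looking along -z (the intrinsics and any distortion apply to the point x, -y, -z); pixel columns grow to the right and rows downward; lengths in m; the calibration is good to about 2 mm. A picture is of the moment at which its call begins. There is no depth.
- sign_off(): hands the job in, once; it reports no verdict.
Trained networks look in a picture, given as the dict that the camera call returned (one of the last four; its "shot" number tells which), for a name from the list of things; names that differ only in an ending like _2 or _b are one class to them, and where a whole thing is asked for, a point or a joint stands for the part that bears it (a point fixed in the world has none). Each returns a list of dicts, best first, with "p" (0 to 1); they miss things now and then, are a little off and sometimes report something else, mostly with a low value. They report only what shows in the picture. A call takes as long as a camera call. They do not tell look-alikes from the thing itself.
- spot_in(target, picture): "uv" ([column, row] in pixels, amid what is visible of it).
- silhouettes(target, picture): "mask" (400x640 bool, what is visible of it) and "uv" ([column, row] in pixels, amid what is visible of it).
- mark_of(target, picture): "uv" ([column, row] in pixels: a listed point, or the origin of a listed thing).
The state is a dict: "time": time; "qpos": joint angles; "dq": joint speeds; "joint_efforts": joint torques, N m; "eef_pos": TCP position; "tcp_rot": TCP orientation; "contact_force": force on the tool from outside, world axes, zero at the start; "wrist_torque": the same for the moment, N m; "opening": opening from 0.0 (shut) to 1.0 (fully open).
Only numpy, scipy, OpenCV 4.12 (cv2) and the standard library are available. Lean on these libraries where they do the work, as an engineer would, in place of code of your own. Each camera call takes 0.05 s, during which the arm holds its last target.

## Task

Find out how deep the open battery bay of the computer chassis is by setting the depth rod upright on the bay's floor for a moment, and put the rod back in its stand. Then lower the battery pack whose body is as tall as the bay is deep into the bay, so that its shoulders are flush with the rim, and push the fork-shaped gate fully shut round its pull tab until the spring catch snaps up behind the gate. Take only the matching pack, and leave the other packs and everything else on the bench where they stand.

Things in the scene. Friction and masses are not known exactly. Their poses are not given: they have to be found in the camera images.
- chassis: Grey steel computer chassis, fixed; deck 285 mm long (x -225 to +60 mm), 140 mm wide (y +-70), its top, the rim level, 90 mm above the bench. Origin: on the bench below the middle of the open battery bay; z up; +x is the way the gate is pushed shut. Green cards up to 108 mm high stand along its -y side (y -71 to -129, x -225 to +45).
- beam (a point): Middle of the underside of a hold-down beam across the deck (along chassis y, 150 mm long): x -108 to -77 mm, 145 to 205 mm above the bench (screws to 215), on posts at y +-56 to +-68. Shut, the gate's tab stands under it, rear face 3 mm inside the beam's, so an upright gripper pushing the tab strikes the beam: lean the tool 30 to 45 deg, tips leading to +x.
- bay (a point): Centre of the bay's mouth at rim level, 90 mm above the bench, above the chassis origin. The bay is a rectangular well, 44 mm along chassis x by 64 mm along y, with a flat floor either 40, 60 or 80 mm below the rim (differs from run to run). A pack fits with its x along chassis x, either way round, with 4 mm play on every side.
- gate (a joint): Opening of the gate, m: 0 shut against its stop, starts 0.055 to 0.078, max 0.080. Steel plate 84 mm wide, 93 to 99 mm above the bench. Shut it spans chassis x -155 to -20 mm, two prongs 34 mm apart go on to x +14 over the pack's shoulders; opening shifts it to -x. Friction about 8 N, stays where left. Guide strips 12 mm high at y +-46 to +-52, x -225 to -60.
- gate_tab (a point): Centre of the rear (-x) face of the gate's upright push tab, 116 mm above the bench; moves with the gate. The tab is 8 mm thick, 70 mm wide (chassis y), 99 to 133 mm above the bench; rear face at chassis x -105 mm when shut, 50 mm of the gate's plate lies behind it.
- catch (a joint): Height of the spring catch, m: 0 held down under the gate's plate, 0.010 fully up. Dark steel bar in the deck at chassis x -171 to -159 mm, y +-20 mm, top 93 mm above the bench when down. It snaps up by itself (about 2 N) behind the plate's rear edge once the gate is less than 4 mm open, if nothing lies on it.
- pack_short: Battery pack standing on the bench: grey body 36 mm (its x) by 56 mm (y), 40 mm tall; on its flat top (the shoulders) a black upright pull tab, 30 mm (x) by 14 mm (y), rises a further 36 mm. The three packs differ only in body height (40, 60, 80 mm); 0.16 to 0.45 kg. Origin: centre of the underside, z up.
- pack_medium: Battery pack standing on the bench: grey body 36 mm (its x) by 56 mm (y), 60 mm tall; on its flat top (the shoulders) a black upright pull tab, 30 mm (x) by 14 mm (y), rises a further 36 mm. The three packs differ only in body height (40, 60, 80 mm); 0.16 to 0.45 kg. Origin: centre of the underside, z up.
- pack_long: Battery pack standing on the bench: grey body 36 mm (its x) by 56 mm (y), 80 mm tall; on its flat top (the shoulders) a black upright pull tab, 30 mm (x) by 14 mm (y), rises a further 36 mm. The three packs differ only in body height (40, 60, 80 mm); 0.16 to 0.45 kg. Origin: centre of the underside, z up.
- rod: Depth rod, 171 mm long, 0.15 kg, upright in its stand: steel rod 12 mm in diameter and 105 mm long, then a collar 36 mm in diameter, 6 mm thick, then a square black grip 24 by 24 mm, 60 mm tall (111 to 171 mm above the tip, sides along x and y). Origin: the lower tip, z up the rod. In the stand the collar rests on the tube and the tip is 5 mm above the bench.
- stand: Rod stand, fixed: dark round base 72 mm in diameter, 4 mm thick, with an upright aluminium square tube, 44 by 44 mm outside with a 22 by 22 mm bore, top 110 mm above the bench. Origin: on the bench below the tube's axis.
- heatsink_small: Bystander: small black finned heat sink 42 by 42 by 30 mm; origin centre of underside.
- heatsink: Bystander: black finned heat sink 90 (x) by 70 by 36 mm; origin centre of underside.
- fan: Bystander: black square cooling fan 80 by 80 by 25 mm lying flat; origin centre of underside.
- memory_module: Bystander: green memory board 133 (x) by 32 mm lying flat, 7 mm thick; origin centre of underside.
- expansion_card: Bystander: green expansion card 165 (x) by 100 mm lying flat, 7 mm thick; origin centre of underside.
- screwdriver: Bystander: screwdriver lying along its x, about 200 mm long and 26 mm thick; origin at mid-length on the bench.
- screw_jar: Bystander: closed jar 60 mm in diameter and 60 mm tall; origin centre of underside.
Mind the look-alikes: they are no part of the job. Leave any green, purple or red look-alike of the pack_short alone.

How it is judged:
On the way, in this order (a step that is already met when the one before it is completed fails the run):
1. the rod stands upright in the bay with its tip on the bay's floor (horizontal distance between rod and bay below 0.035 m and angle between rod's own z axis and vertical below 0.2 rad and linear speed of rod below 0.02 m/s and (z of rod in the frame of chassis between 0.046 and 0.054 m or z of rod in the frame of chassis between 0.026 and 0.034 m or z of rod in the frame of chassis between 0.006 and 0.014 m)), for 0.1 s.
2. the pack that matches the bay stands in it, shoulders flush with the rim (((horizontal distance between pack_short and bay below 0.012 m and z of pack_short in the frame of chassis between 0.046 and 0.054 m and angle between pack_short's own z axis and vertical below 0.08 rad) or (horizontal distance between pack_medium and bay below 0.012 m and z of pack_medium in the frame of chassis between 0.026 and 0.034 m and angle between pack_medium's own z axis and vertical below 0.08 rad) or (horizontal distance between pack_long and bay below 0.012 m and z of pack_long in the frame of chassis between 0.006 and 0.014 m and angle between pack_long's own z axis and vertical below 0.08 rad))), for 0.2 s.
At the end, for the whole second after the job is handed in: Matching pack upright in the bay, released, at rest, shoulders within 4 mm of the rim; other packs upright, within 30 mm of their start; rod upright in its stand, collar within 5 mm of the tube top; gate under 6 mm open, catch risen over 7 mm (((horizontal distance between pack_short and bay below 0.012 m and z of pack_short in the frame of chassis between 0.046 and 0.054 m and angle between pack_short's own z axis and vertical below 0.08 rad and linear speed of pack_short below 0.02 m/s and contact force between the fingers and pack_short below 0.1 N and distance of each of pack_medium, pack_long from where it was at the start of the episode below 0.03 m and angle between each of pack_medium, pack_long's own z axis and vertical below 0.15 rad) or (horizontal distance between pack_medium and bay below 0.012 m and z of pack_medium in the frame of chassis between 0.026 and 0.034 m and angle between pack_medium's own z axis and vertical below 0.08 rad and linear speed of pack_medium below 0.02 m/s and contact force between the fingers and pack_medium below 0.1 N and distance of each of pack_short, pack_long from where it was at the start of the episode below 0.03 m and angle between each of pack_short, pack_long's own z axis and vertical below 0.15 rad) or (horizontal distance between pack_long and bay below 0.012 m and z of pack_long in the frame of chassis between 0.006 and 0.014 m and angle between pack_long's own z axis and vertical below 0.08 rad and linear speed of pack_long below 0.02 m/s and contact force between the fingers and pack_long below 0.1 N and distance of each of pack_short, pack_medium from where it was at the start of the episode below 0.03 m and angle between each of pack_short, pack_medium's own z axis and vertical below 0.15 rad)) and horizontal distance between rod and stand below 0.01 m and height (world z) of rod below 0.01 m and angle between rod's own z axis and vertical below 0.06 rad and value of joint gate below 0.006 m and value of joint catch above 0.007 m); the robot touches nothing.
It fails at once if more than one pack is moved (30 mm) (distance of each of pack_short, pack_medium from where it was at the start of the episode above 0.03 m or distance of each of pack_short, pack_long from where it was at the start of the episode above 0.03 m or distance of each of pack_medium, pack_long from where it was at the start of the episode above 0.03 m).
It fails at once if a bystander is moved by more than 40 mm (distance of any of heatsink_small, heatsink, fan, memory_module, expansion_card, screwdriver, screw_jar from where it was at the start of the episode above 0.04 m).
It fails at once if a pack is dropped into the bay instead of lowered (over 0.8 m/s in the mouth) ((horizontal distance between pack_short and bay below 0.02 m and height (world z) of pack_short below 0.095 m and linear speed of pack_short above 0.8 m/s) or (horizontal distance between pack_medium and bay below 0.02 m and height (world z) of pack_medium below 0.095 m and linear speed of pack_medium above 0.8 m/s) or (horizontal distance between pack_long and bay below 0.02 m and height (world z) of pack_long below 0.095 m and linear speed of pack_long above 0.8 m/s)).
It also fails if it takes over 72 s, if anything falls off the work surface, if the arm or the gripper's body presses on something with over 40 N, if the wrist force passes 120 N, or if a joint passes its speed limit or range.

## Working session

There is one attempt and no reset: what is moved stays moved. The work goes in short steps, Python scripts to look and compute and a tool call to move; the robot and the scene stay as the last step left them, time stands still between calls to the robot, and variables do not carry over. Pictures are saved under pics/ and viewed, and the job is handed in when it is done.

Besides the shell and the picture viewer there is one more tool, called after "Call:" in YAML: its name, and indented under it one key for each argument. jog_arm: Moves the arm, as the interface text tells. Its arguments: {"type":"object","properties":{"targets":{"type":"string"},"force":{"type":"number"}},"required":["targets"]}

```bash
ls; mkdir -p pics; cat > h.py <<'E'
from plant import *
import numpy as np, cv2
def save(n,d): cv2.imwrite(f'pics/{n}.png',d['pixels'])
def ray(d,uv):
    p=cv2.undistortPoints(np.array([[uv]],float),np.array(d['mtx']),np.array(d['dist_coeffs']))[0,0]
    T=np.array(d['world_from_camera']); v=T[:3,:3]@np.array([p[0],-p[1],-1.]); return T[:3,3],v
def atz(d,uv,z):
    o,v=ray(d,uv); return o+v*(z-o[2])/v[2]
def proj(d,P):
    T=np.linalg.inv(np.array(d['world_from_camera'])); P=np.atleast_2d(P).astype(float)
    c=P@T[:3,:3].T+T[:3,3]; c=c*[1,-1,-1]
    return cv2.projectPoints(c,np.zeros(3),np.zeros(3),np.array(d['mtx']),np.array(d['dist_coeffs']))[0][:,0]
E
python3 - <<'E'
from h import *
s=get_state(); print(s['time'],s['eef_pos'],s['tcp_rot'])
try: print(grasp_offset)
except Exception as e: print(e)
for n in ['scene','top']:
    d=read_camera(n); save(n+'0',d); print(n,np.round(d['world_from_camera'],3).tolist())
    for t in ['chassis','beam','bay','gate_tab','pack_short','pack_medium','pack_long','rod','stand']:
        r=mark_of(t,d); print(t,[(np.round(x['uv'],1).tolist(),round(x['p'],2),np.round(atz(d,x['uv'],{'beam':.145,'bay':.09,'gate_tab':.116,'rod':.005}.get(t,0)),3).tolist()) for x in r[:4]])
E
```

```text
pics
0.0 [ 0.23565758 -0.63182583  0.22992997] [ 9.84127057e-01  1.77461329e-01 -3.36713286e-05 -1.18824552e-03]
0.0187
scene [[0.259, -0.712, 0.653, 1.243], [0.966, 0.184, -0.182, -0.233], [0.01, 0.678, 0.735, 0.934], [0.0, 0.0, 0.0, 1.0]]
chassis [([348.7, 214.0], 0.93, [0.508, 0.069, -0.0]), ([354.0, 191.6], 0.36, [0.42, 0.116, 0.0])]
beam [([325.0, 186.3], 0.61, [0.507, -0.011, 0.145]), ([354.1, 192.5], 0.57, [0.551, 0.061, 0.145])]
bay [([356.5, 192.4], 0.97, [0.504, 0.089, 0.09])]
gate_tab [([298.1, 196.1], 0.92, [0.499, -0.088, 0.116])]
pack_short [([394.1, 157.6], 0.85, [0.295, 0.311, 0.0]), ([395.8, 186.8], 0.63, [0.434, 0.26, 0.0]), ([420.7, 175.6], 0.52, [0.405, 0.364, -0.0])]
pack_medium [([236.4, 251.7], 0.86, [0.562, -0.289, 0.0]), ([212.7, 237.2], 0.65, [0.492, -0.351, -0.0])]
pack_long [([227.8, 217.4], 0.66, [0.426, -0.3, 0.0])]
rod []
stand [([190.1, 244.1], 0.56, [0.501, -0.418, 0.0])]
top [[0.001, 0.991, -0.131, 0.328], [-1.0, -0.001, -0.013, -0.048], [-0.013, 0.131, 0.991, 1.67], [0.0, 0.0, 0.0, 1.0]]
chassis [([291.1, 207.9], 0.61, [0.495, 0.08, 0.0])]
beam [([317.3, 197.9], 0.75, [0.514, -0.018, 0.145]), ([411.7, 206.8], 0.61, [0.484, -0.327, 0.145])]
bay [([294.3, 203.4], 0.71, [0.502, 0.062, 0.09]), ([290.7, 207.6], 0.49, [0.487, 0.074, 0.09])]
gate_tab [([340.6, 199.3], 0.76, [0.513, -0.095, 0.116]), ([432.2, 205.2], 0.64, [0.493, -0.401, 0.116])]
pack_short [([252.8, 251.7], 0.63, [0.339, 0.214, 0.0]), ([213.2, 228.2], 0.62, [0.422, 0.358, 0.0]), ([239.0, 221.8], 0.56, [0.445, 0.266, 0.0]), ([226.1, 259.6], 0.45, [0.311, 0.309, 0.0])]
pack_medium [([394.6, 188.1], 0.79, [0.567, -0.294, 0.0]), ([292.2, 206.5], 0.28, [0.5, 0.076, 0.0])]
pack_long [([399.6, 227.4], 0.8, [0.425, -0.309, 0.0]), ([394.4, 143.9], 0.37, [0.73, -0.296, 0.0])]
rod [([431.7, 203.1], 0.64, [0.512, -0.424, 0.005])]
stand [([214.7, 228.9], 0.75, [0.42, 0.353, 0.0]), ([431.1, 205.1], 0.62, [0.505, -0.423, 0.0])]
```

View pics/scene0.png

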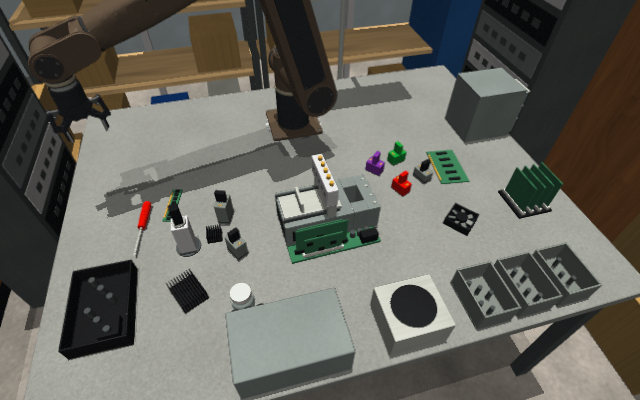

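View pics/top0.png

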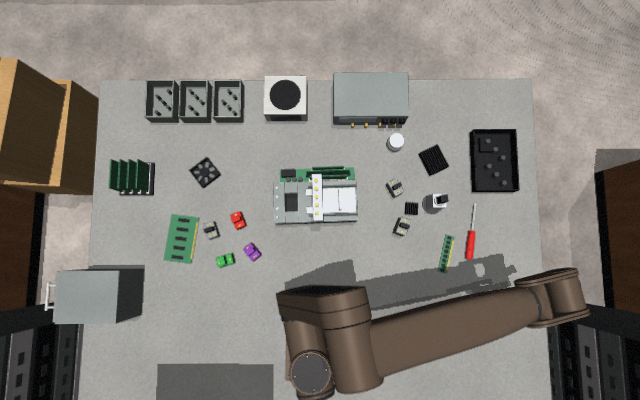

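```bash
python3 - <<'E'
from h import *
from scipy.spatial.transform import Rotation as R
s=get_state(); d=read_camera('wrist'); save('w0',d)
Rt=R.from_quat(s['tcp_rot']).as_matrix(); T=np.array(d['world_from_camera'])
print(Rt.round(3)); print((Rt.T@(T[:3,3]-s['eef_pos'])).round(4)); print((Rt.T@T[:3,:3]).round(3)); print(np.array(d['mtx']).tolist(),d['dist_coeffs'])
for n,b in [('scene',(150,180,310,280)),('scene',(260,140,480,270)),('top',(260,150,460,250))]:
    im=cv2.imread(f'pics/{n}0.png')[b[1]:b[3],b[0]:b[2]]
    f=800//(b[2]-b[0]); cv2.imwrite(f'pics/{n}_{b[0]}.png',cv2.resize(im,None,fx=f,fy=f,interpolation=cv2.INTER_CUBIC))
E
```

```text
[[ 0.937  0.349 -0.   ]
 [ 0.349 -0.937  0.   ]
 [ 0.    -0.    -1.   ]]
[ 0.0684  0.0007 -0.1424]
[[-0.     0.964  0.268]
 [ 1.     0.001 -0.001]
 [-0.001  0.268 -0.964]]
[[328.81745669877876, 0.0, 317.1961137550606], [0.0, 328.81745669877876, 201.908795711246], [0.0, 0.0, 1.0]] [0.0167756 0.        0.        0.        0.       ]
```

View pics/scene_150.png

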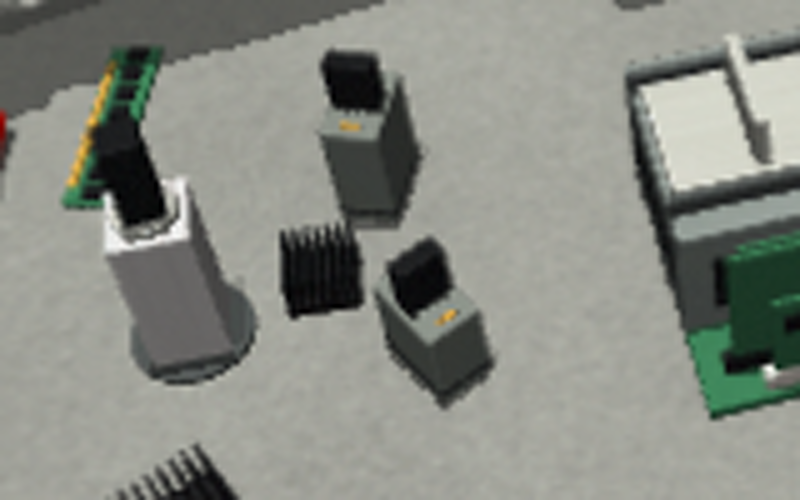

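View pics/top_260.png

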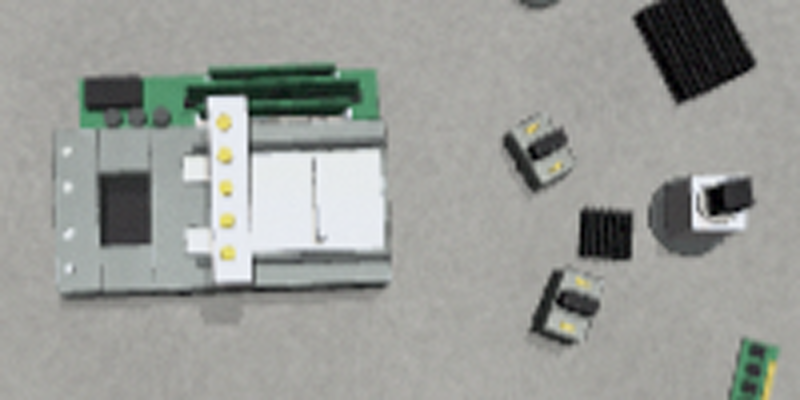

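View pics/w0.png

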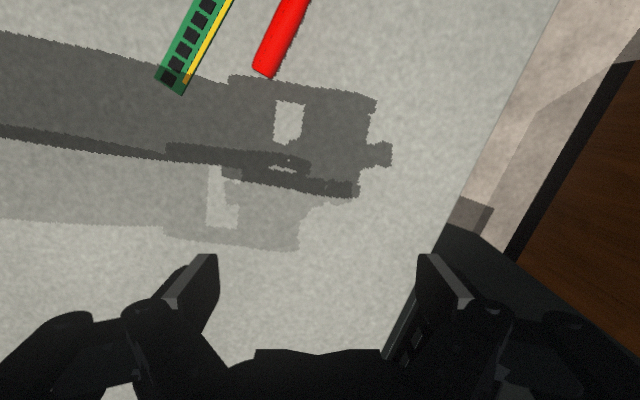

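View pics/scene_260.png

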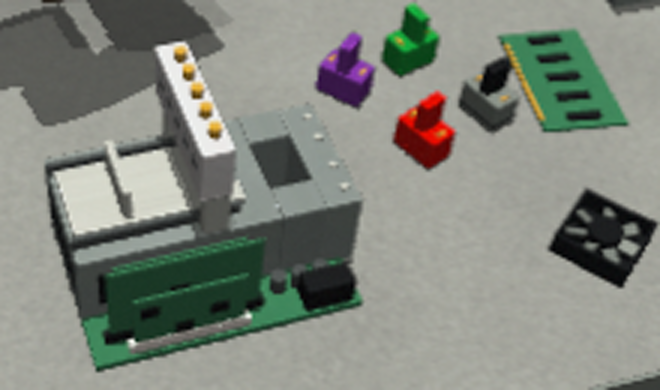

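Call:
jog_arm:
  targets: "27 17 7 0 0 7 1;27 17 7 0 0 7 1;27 17 7 0 0 7 1;27 17 7 0 0 7 1;27 17 7 0 0 7 1;27 17 7 0 0 7 1;27 17 7 0 0 7 1;27 17 7 0 0 7 1;27 17 7 0 0 7 1;27 17 7 0 0 7 1"

```text
time: 1.88
eef_pos: [0.5089, -0.4572, 0.3016]
tcp_rot: [0.695, 0.719, -0.002, -0.001]
contact_force: [-0.6, 0.3, -0.4]
opening: 1.002
```

```bash
python3 - <<'E'
from h import *
s=get_state(); print(s['time'],s['eef_pos'],s['tcp_rot'])
d=read_camera('wrist'); save('w1',d)
for t in ['rod','stand']:
  print(t,[(np.round(x['uv'],1).tolist(),round(x['p'],2)) for x in spot_in(t,d)], [(np.round(x['uv'],1).tolist(),round(x['p'],2)) for x in mark_of(t,d)])
E
```

```text
1.8833 [ 0.5088975  -0.45715112  0.30163058] [ 6.95301469e-01  7.18715287e-01 -1.95130379e-03 -6.28786570e-04]
rod [([316.9, 145.9], 0.6), ([440.1, 146.4], 0.17)] [([318.0, 134.5], 0.87)]
stand [([317.9, 129.6], 0.59)] [([319.9, 137.2], 0.93)]
```

View pics/w1.png

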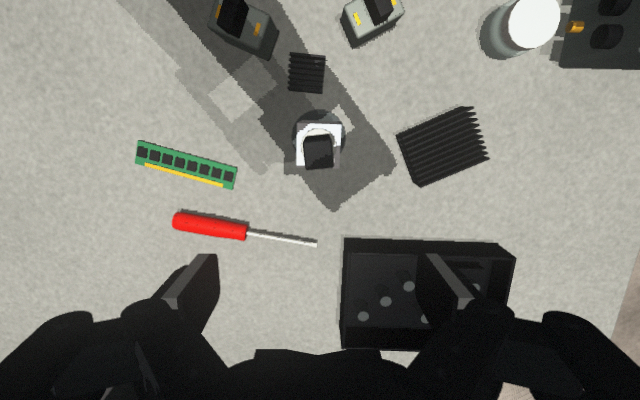

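```bash
python3 - <<'E'
from h import *
d=read_camera('wrist'); print(np.array(d['world_from_camera'])[:3,3])
for z,uv in [(.176,(318,152)),(.110,(319,135)),(0,(320,137))]: print(z,atz(d,uv,z))
im=d['pixels'][100:190,260:380]; cv2.imwrite('pics/w1c.png',cv2.resize(im,None,fx=6,fy=6,interpolation=cv2.INTER_CUBIC))
E
```

```text
[ 0.50714265 -0.39086363  0.44299501]
0.176 [ 0.50739543 -0.42373797  0.176     ]
0.11 [ 0.50800601 -0.41502119  0.11      ]
0 [ 0.50968676 -0.42556568  0.        ]
```

View pics/w1c.png

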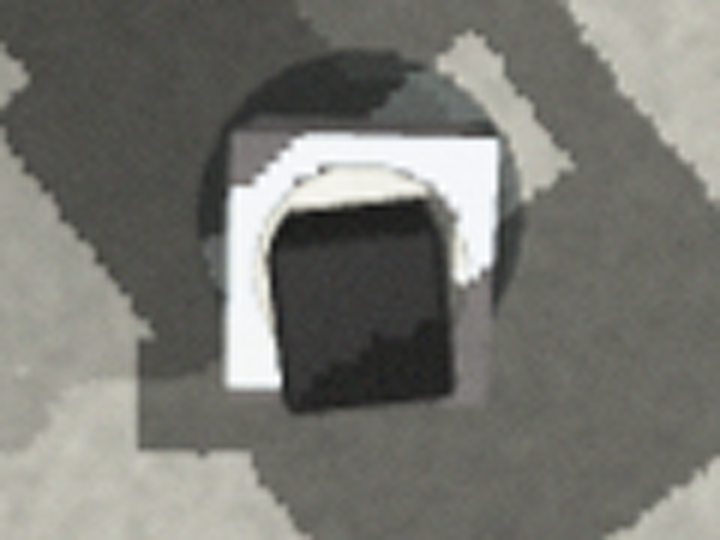

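```bash
python3 - <<'E'
from h import *
d=read_camera('wrist'); 
f=lambda x,y:(260+x/6,100+y/6)
print('tube',[atz(d,f(*p),.110).round(4) for p in [(225,130),(500,130),(225,390),(490,408),(361,263)]])
print('grip',[atz(d,f(*p),.176).round(4) for p in [(275,242),(440,230),(452,395),(290,410),(364,319)]])
E
```

```text
tube [array([ 0.486, -0.403,  0.11 ]), array([ 0.531 , -0.4019,  0.11  ]), array([ 0.4863, -0.4458,  0.11  ]), array([ 0.5314, -0.4478,  0.11  ]), array([ 0.5088, -0.4239,  0.11  ])]
grip [array([ 0.4969, -0.415 ,  0.176 ]), array([ 0.5188, -0.4129,  0.176 ]), array([ 0.5213, -0.4349,  0.176 ]), array([ 0.4993, -0.4375,  0.176 ]), array([ 0.509 , -0.4249,  0.176 ])]
```

Call:
jog_arm:
  targets: "0 33 -15 0 0 3.5 1;0 0 -40 0 0 0 1;0 0 -40 0 0 0 1;0 0 -40 0 0 0 1;0 0 -20 0 0 0 1;0 0 -10 0 0 0 1"

```text
time: 2.73
eef_pos: [0.5, -0.4324, 0.1355]
tcp_rot: [0.681, 0.732, -0.003, 0.005]
contact_force: [0.1, -0.9, 0.6]
opening: 1.005
```

Call:
jog_arm:
  targets: "9 8 0 0 0 0 1;0 0 0 0 0 0 1"

```text
time: 2.9
eef_pos: [0.506, -0.4239, 0.1311]
tcp_rot: [0.683, 0.73, -0.003, 0.001]
contact_force: [-0.1, -0.2, 0.2]
opening: 1.003
```

Call:
jog_arm:
  targets: "3 0 5 0 0 0 1;0 0 0 0 0 0 -1;0 0 0 0 0 0 -1;0 0 0 0 0 0 -1;0 0 0 0 0 0 -1;0 0 0 0 0 0 -1;0 0 0 0 0 0 -1"
  force: 50

```text
time: 3.48
eef_pos: [0.5128, -0.4283, 0.1474]
tcp_rot: [0.683, 0.73, -0.004, 0.009]
contact_force: [-1.0, 0.1, -1.9]
opening: 0.268
```

```bash
python3 - <<'E'
from h import *
s=get_state(); print(s)
d=read_camera('wrist'); save('w2',d)
s=get_state(); print(s['eef_pos'],s['opening'],s['contact_force'])
E
```

```text
{'time': 3.4833, 'qpos': array([-0.8449734 ,  0.33723243,  1.67209491, -0.00714946,  1.11406377,
       -0.90838851]), 'dq': array([-0.0018154 , -0.00745405, -0.00140408, -0.00607683,  0.01034358,
       -0.00027666]), 'joint_efforts': array([-5.26241760e-02, -4.19551563e+01, -2.83825850e+01, -3.32214567e-02,
       -1.62343198e-02, -6.16533343e-04]), 'eef_pos': array([ 0.51281192, -0.42826153,  0.14735411]), 'tcp_rot': array([ 0.68317357,  0.73019222, -0.00403868,  0.00876895]), 'contact_force': array([-0.97021711,  0.1420059 , -1.91578575]), 'wrist_torque': array([-0.02133092, -0.00777199, -0.02039505]), 'opening': 0.26767342905839947}
[ 0.51278199 -0.42821644  0.14721962] 0.27040552482243574 [ 1.01975087  0.00967614 -0.96541992]
```

View pics/w2.png

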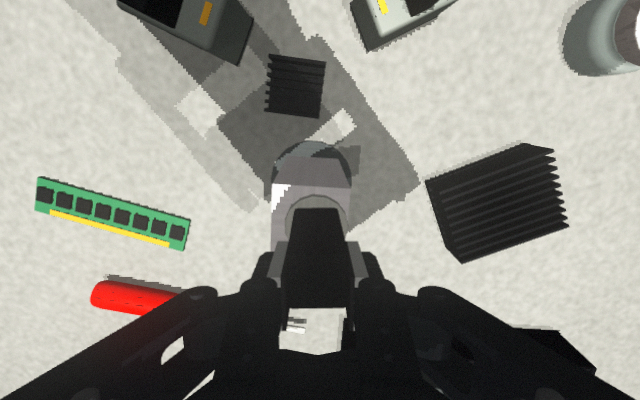

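Call:
jog_arm:
  targets: "0 0 10 0 0 0 -1;0 0 20 0 0 0 -1;0 0 25 0 0 0 -1;0 0 25 0 0 0 -1"

```text
time: 3.87
eef_pos: [0.5086, -0.4245, 0.2199]
tcp_rot: [0.683, 0.73, -0.004, -0.0]
contact_force: [-0.2, -1.2, -2.9]
opening: 0.271
```

Call:
jog_arm:
  targets: "0 0 35 0 0 0 -1;0 10 38 0 0 0 -1;0 25 32 0 0 0 -1;0 32 25 0 0 0 -1;0 35 20 0 0 0 -1;0 40 10 0 0 0 -1;0 41 0 0 0 0 -1;0 41 0 0 0 0 -1;0 41 0 0 0 0 -1;0 41 0 0 0 0 -1"

```text
time: 4.7
eef_pos: [0.5041, -0.1181, 0.3979]
tcp_rot: [0.688, 0.725, -0.004, 0.009]
contact_force: [0.7, 0.7, -1.7]
opening: 0.27
```

Call:
jog_arm:
  targets: "0 41 0 0 0 0 -1;0 25 0 0 0 0 -1;0 0 0 0 0 0 -1"

```text
time: 4.95
eef_pos: [0.5018, -0.0435, 0.4004]
tcp_rot: [0.686, 0.728, -0.002, 0.009]
contact_force: [-0.3, -0.0, -1.9]
opening: 0.274
```

```bash
python3 - <<'E'
from h import *
s=get_state(); print(s['eef_pos'],s['tcp_rot'])
d=read_camera('wrist'); save('w3',d)
for t in ['bay','beam','gate_tab','chassis']:
  print(t,[(np.round(x['uv'],1).tolist(),round(x['p'],2),atz(d,x['uv'],{'beam':.145,'gate_tab':.116,'bay':.09}.get(t,0)).round(4)) for x in mark_of(t,d)])
E
```

```text
[ 0.5018344  -0.0434787   0.40042937] [ 0.6859086   0.72763011 -0.00158853  0.00901679]
bay [([325.1, 62.3], 0.7, array([0.5087, 0.078 , 0.09  ])), ([311.2, 179.7], 0.48, array([ 0.4993, -0.075 ,  0.09  ]))]
beam [([323.1, 142.5], 0.9, array([ 0.5108, -0.0166,  0.145 ]))]
gate_tab [([323.8, 200.9], 0.73, array([ 0.5177, -0.0975,  0.116 ]))]
chassis [([321.2, 70.6], 0.89, array([0.5058, 0.0764, 0.    ])), ([309.7, 343.2], 0.39, array([ 0.5143, -0.4225,  0.    ]))]
```

View pics/w3.png

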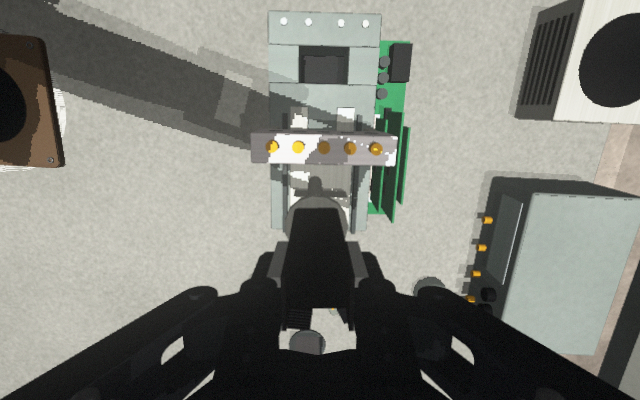

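```bash
python3 - <<'E'
import cv2
im=cv2.imread('pics/w3.png')[0:120,250:410]; cv2.imwrite('pics/w3c.png',cv2.resize(im,None,fx=5,fy=5,interpolation=cv2.INTER_CUBIC))
E
```

```text
(no output)
```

View pics/w3c.png

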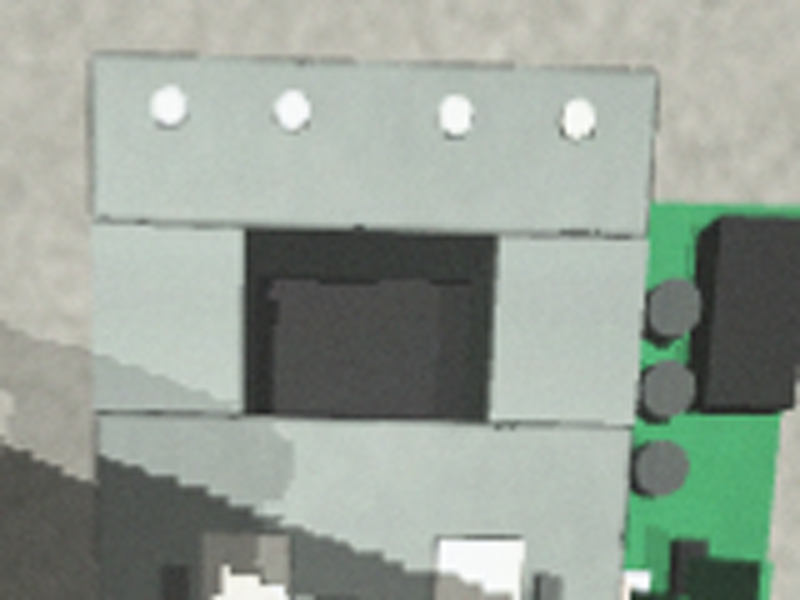

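```bash
python3 - <<'E'
from h import *
d=read_camera('wrist')
f=lambda x,y:(250+x/5,y/5)
W=[atz(d,f(*p),.090) for p in [(246,229),(497,234),(490,422),(244,413)]]
D=[atz(d,f(*p),.090) for p in [(94,52),(656,70)]]
for p in W+D: print(p.round(4))
print('c',np.mean(W,0).round(4)); v=D[1]-D[0]; print('deckw',np.linalg.norm(v),np.degrees(np.arctan2(v[1],v[0])), 'deckmid',(D[0]+D[1])/2)
v=W[1]-W[0]; print(np.degrees(np.arctan2(v[1],v[0])));v=W[0]-W[3]; print(np.degrees(np.arctan2(v[1],v[0])))
for z in (.05,.03,.01): print(z,atz(d,f(272,281),z).round(4))
T=np.array(d['world_from_camera']); print(T[:3,3])
E
```

```text
[0.4763 0.0888 0.09  ]
[0.539 0.091 0.09 ]
[0.5408 0.0469 0.09  ]
[0.4773 0.0458 0.09  ]
[0.4382 0.1257 0.09  ]
[0.5747 0.1291 0.09  ]
c [0.5083 0.0681 0.09  ]
deckw 0.13656058675211885 1.4427715591623387 deckmid [0.50644945 0.12740209 0.09      ]
1.9892732440872207
91.34870770799466
0.05 [0.4819 0.0823 0.05  ]
0.03 [0.4812 0.0848 0.03  ]
0.01 [0.4805 0.0874 0.01  ]
[0.4986176  0.02058527 0.54049329]
```

Call:
jog_arm:
  targets: "2 38 0 0 0 0 -1;2 38 0 0 0 0 -1;2 34 0 0 0 0 -1;0 0 -20 0 0 0 -1;0 0 -40 0 0 0 -1;0 0 -40 0 0 0 -1;0 0 -25 0 0 0 -1;0 0 -10 0 0 0 -1"

```text
time: 5.92
eef_pos: [0.5127, 0.054, 0.2637]
tcp_rot: [0.696, 0.718, -0.001, 0.013]
contact_force: [0.1, -0.2, -1.2]
opening: 0.272
```

Call:
jog_arm:
  targets: "-4 13 0 1.2 1 0 -1;0 0 0 0 0 0 -1"

```text
time: 6.08
eef_pos: [0.5071, 0.0661, 0.2602]
tcp_rot: [0.698, 0.716, -0.001, -0.005]
contact_force: [-0.8, 0.6, -1.3]
opening: 0.272
```

Call:
jog_arm:
  targets: "0 0 -25 0 0 0 -1;0 0 -20 0 0 0 -1;0 0 0 0 0 0 -1"

```text
time: 6.33
eef_pos: [0.5117, 0.0651, 0.2215]
tcp_rot: [0.698, 0.716, 0.002, -0.0]
contact_force: [-0.8, -0.2, -1.9]
opening: 0.275
```

Call:
jog_arm:
  targets: "-3 2 -15 0 0 0 -1;0 0 -10 0 0 0 -1;0 0 -10 0 0 0 -1"

```text
time: 6.58
eef_pos: [0.5146, 0.0663, 0.1953]
tcp_rot: [0.699, 0.715, 0.008, 0.006]
contact_force: [-0.0, 0.0, -1.3]
opening: 0.27
```

Call:
jog_arm:
  targets: "-4 1 -6 0 0 0 -1;-2 0 -6 0 0 0 -1;0 0 0 0 0 0 -1"

```text
time: 6.83
eef_pos: [0.5093, 0.067, 0.1838]
tcp_rot: [0.699, 0.715, 0.008, 0.006]
contact_force: [-0.0, -0.1, -1.9]
opening: 0.27
```

No contact at the 40 mm floor height. Going on.

Call:
jog_arm:
  targets: "-2 0 -8 0 0 0 -1;-1 0 -6 0 0 0 -1;0 0 0 0 0 0 -1"

```text
time: 7.08
eef_pos: [0.5068, 0.0669, 0.1702]
tcp_rot: [0.699, 0.715, 0.009, 0.007]
contact_force: [0.7, 0.3, -2.4]
opening: 0.272
```

Call:
jog_arm:
  targets: "0 0 -6 0 0 0 -1;0 0 -5 0 0 0 -1;0 0 0 0 0 0 -1"

```text
time: 7.33
eef_pos: [0.5068, 0.0669, 0.1582]
tcp_rot: [0.699, 0.715, 0.009, 0.008]
contact_force: [-0.9, 0.4, -2.3]
opening: 0.271
```

Call:
jog_arm:
  targets: "0 0 -4 0 0 0 -1;0 0 -3 0 0 0 -1;0 0 0 0 0 0 -1"

```text
time: 7.58
eef_pos: [0.5075, 0.0668, 0.1516]
tcp_rot: [0.699, 0.715, 0.009, 0.008]
contact_force: [-0.4, 0.2, -0.5]
opening: 0.268
```

Call:
jog_arm:
  targets: "0 0 -2 0 0 0 -1;0 0 0 0 0 0 -1;0 0 0 0 0 0 -1;0 0 0 0 0 0 -1"

```text
time: 7.92
eef_pos: [0.509, 0.0667, 0.1523]
tcp_rot: [0.699, 0.715, 0.01, 0.009]
contact_force: [-0.1, -0.7, -1.9]
opening: 0.274
```

Call:
jog_arm:
  targets: "0 0 -4 0 0 0 -1;0 0 -4 0 0 0 -1;0 0 -4 0 0 0 -1;0 0 0 0 0 0 -1"

```text
time: 8.25
eef_pos: [0.5117, 0.0665, 0.1528]
tcp_rot: [0.698, 0.716, 0.01, 0.009]
contact_force: [-0.2, -0.4, -2.0]
opening: 0.273
```

Call:
jog_arm:
  targets: "-2 0 -5 0 0 0 -1;0 0 -8 0 0 0 -1"

```text
time: 8.42
eef_pos: [0.515, 0.0659, 0.1512]
tcp_rot: [0.698, 0.716, 0.013, 0.014]
contact_force: [-14.6, -0.7, 51.5]
opening: 0.269
```

Call:
jog_arm:
  targets: "0 0 0 0 0 0 -1;0 0 0 0 0 0 -1;0 0 0 0 0 0 -1"

```text
time: 8.67
eef_pos: [0.5173, 0.0657, 0.1545]
tcp_rot: [0.697, 0.716, 0.015, 0.016]
contact_force: [0.9, 0.1, -1.7]
opening: 0.272
```

```bash
python3 - <<'E'
from h import *
s=get_state(); print(s['time'],s['eef_pos'],s['contact_force'],s['dq'].round(3))
d=read_camera('scene'); save('s4',d); w=read_camera('wrist'); save('w4',w)
im=d['pixels'][120:260,250:430]; cv2.imwrite('pics/s4c.png',cv2.resize(im,None,fx=4,fy=4,interpolation=cv2.INTER_CUBIC))
E
```

```text
8.6667 [0.51727919 0.06567106 0.15451191] [ 0.88977861  0.08381244 -1.69755776] [-0.001  0.001  0.009  0.001 -0.015  0.   ]
```

View pics/s4c.png

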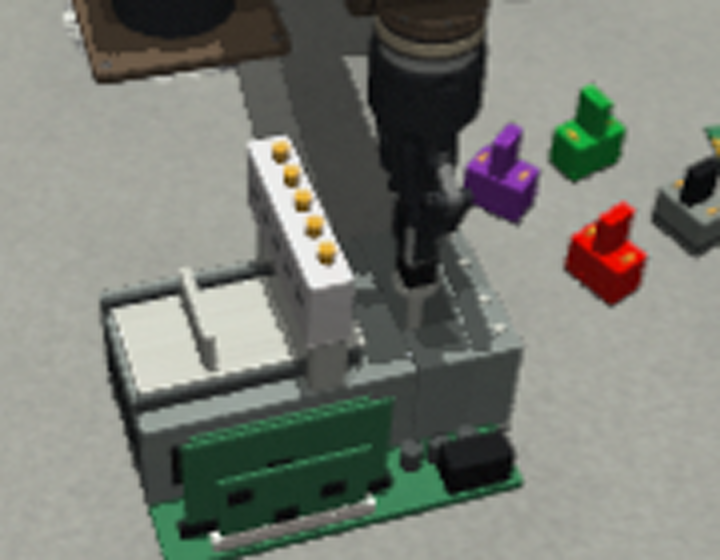

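View pics/w4.png

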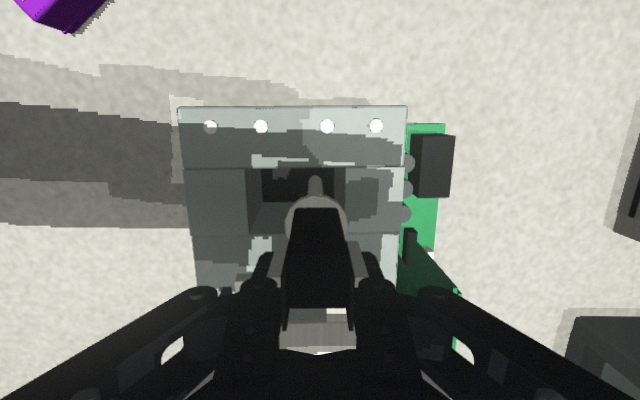

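Call:
jog_arm:
  targets: "-2 0 15 0 0 0 -1;-2 0 25 0 1.2 0 -1;0 0 35 0 1 0 -1;0 0 40 0 0 0 -1;0 0 40 0 0 0 -1;0 0 40 0 0 0 -1;0 0 40 0 0 0 -1;0 -10 20 0 0 0 -1"

```text
time: 9.43
eef_pos: [0.4985, 0.0575, 0.394]
tcp_rot: [0.697, 0.717, -0.014, -0.016]
contact_force: [-0.1, 0.1, -1.2]
opening: 0.269
```

Call:
jog_arm:
  targets: "1 -41 0 0 -1.2 0 -1;1 -41 0 0 -1.2 0 -1;1 -41 0 0 0 0 -1;1 -41 0 0 0 0 -1;1 -41 0 0 0 0 -1;1 -41 0 0 0 0 -1;1 -41 0 0 0 0 -1;1 -41 -5 0 0 0 -1;1 -41 -10 0 0 0 -1;1 -41 -10 0 0 0 -1"

```text
time: 10.27
eef_pos: [0.5071, -0.3533, 0.366]
tcp_rot: [0.692, 0.721, 0.006, -0.0]
contact_force: [1.2, -0.3, -1.2]
opening: 0.274
```

Call:
jog_arm:
  targets: "1 -41 -10 0 0 0 -1;1 -25 -20 0 0 1 -1;0 0 -30 0 0 0 -1;0 0 -20 0 0 0 -1;0 0 0 0 0 0 -1"

```text
time: 10.68
eef_pos: [0.5037, -0.4281, 0.2684]
tcp_rot: [0.69, 0.724, 0.005, -0.008]
contact_force: [-0.6, -0.3, -2.2]
opening: 0.269
```

```bash
cat > st.py <<'E'
from h import *
from scipy.spatial.transform import Rotation as R
s=get_state(); M=R.from_quat(s['tcp_rot']).as_matrix()
print(s['time'],s['eef_pos'].round(4),'z',M[:,2].round(4),'yaw',np.degrees(np.arctan2(M[1,0],M[0,0])).round(2),s['contact_force'].round(1),s['opening'],'v',np.abs(s['dq']).max().round(3))
E
python3 st.py
```

```text
10.6833 [ 0.5037 -0.4281  0.2684] z [-0.0041  0.0188 -0.9998] yaw 92.74 [-0.6 -0.3 -2.2] 0.26945926781118074 v 0.026
```

Call:
jog_arm:
  targets: "5 4 0 -1.1 0 0 -1;0 0 0 0 0 0 -1"

```text
time: 10.85
eef_pos: [0.5078, -0.4232, 0.2641]
tcp_rot: [0.691, 0.723, -0.002, -0.005]
contact_force: [-0.3, -0.2, -0.9]
opening: 0.273
```

```bash
python3 st.py; python3 - <<'E'
from h import *
for n in ['scene','top','wrist']:
    d=read_camera(n); save(n[0]+'5',d)
    if n!='wrist':
        u=proj(d,[.509,-.4245,.11])[0].astype(int); im=d['pixels'][u[1]-45:u[1]+45,u[0]-60:u[0]+60]; cv2.imwrite(f'pics/{n[0]}5c.png',cv2.resize(im,None,fx=6,fy=6,interpolation=cv2.INTER_CUBIC))
E
```

```text
10.85 [ 0.5078 -0.4232  0.2641] z [-0.009   0.0042 -1.    ] yaw 92.65 [-0.3 -0.2 -0.9] 0.2728401651311964 v 0.026
```

View pics/s5c.png

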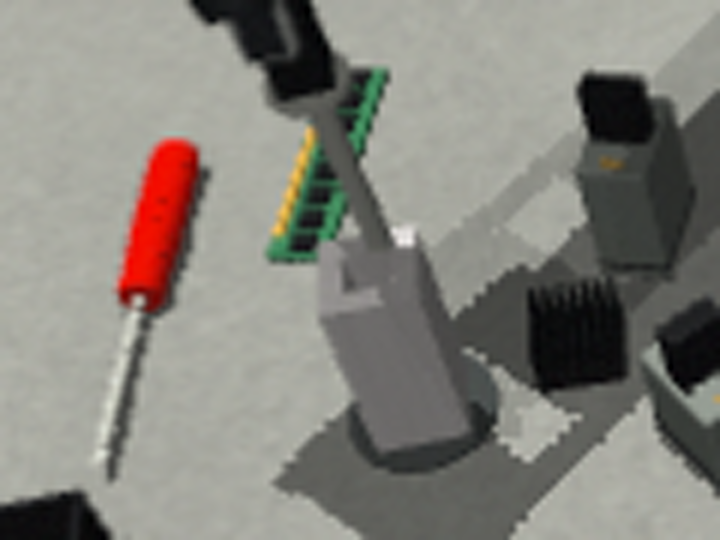

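View pics/w5.png

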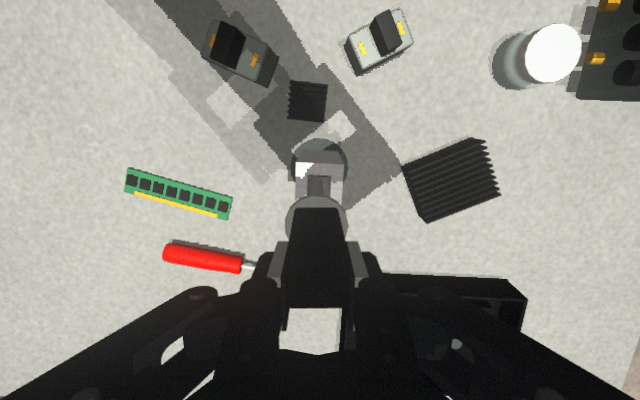

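```bash
python3 - <<'E'
from h import *
d=read_camera('scene')
u0=proj(d,[.509,-.4245,.11])[0].astype(int)-[60,45]
def P(*p): return ((proj(d,p)[0]-u0)*6).round(0)
for dz in [.110]:
  for a,b in [(-22,-22),(22,-22),(22,22),(-22,22)]: print('tube',P(.509+a/1e3,-.4245+b/1e3,.11))
for z in (.115,.120,.125,.20): print(z,P(.5078-.009*(.264-z),-.4232+.004*(.264-z),z))
im=d['pixels'][u0[1]+25:u0[1]+65,u0[0]+40:u0[0]+85]; cv2.imwrite('pics/s5d.png',cv2.resize(im,None,fx=16,fy=14,interpolation=cv2.INTER_NEAREST))
E
```

```text
tube [310. 244.]
tube [311. 318.]
tube [412. 298.]
tube [409. 225.]
0.115 [362. 259.]
0.12 [359. 252.]
0.125 [356. 245.]
0.2 [309. 134.]
```

View pics/s5d.png

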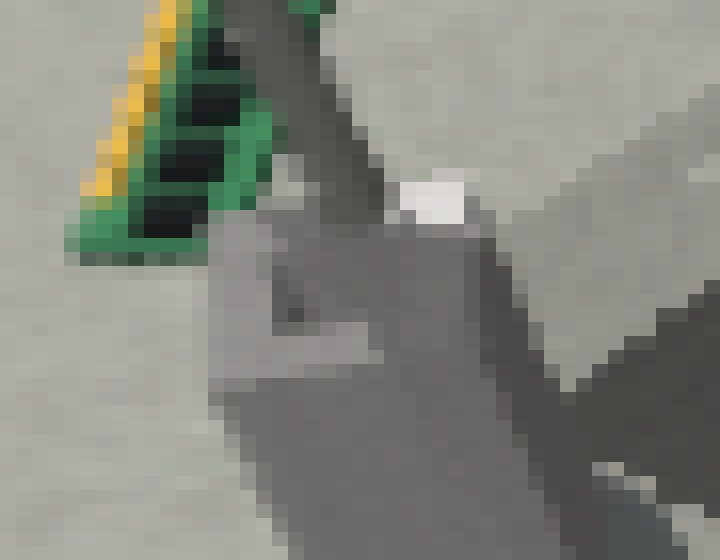

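```bash
python3 - <<'E'
from h import *
d=read_camera('scene');w=read_camera('wrist')
u0=proj(d,[.509,-.4245,.11])[0].astype(int)-[60,45]
def P(*p): return ((proj(d,p)[0]-u0)*6).round(0)
for z in (.115,.120,.13,.14,.16,.18,.2,.22): print(z,P(.508,-.4235,z), proj(w,[.508,-.4235,z])[0].round(1))
im=d['pixels'][u0[1]-5:u0[1]+45,u0[0]+30:u0[0]+85]; cv2.imwrite('pics/s5e.png',cv2.resize(im,None,fx=12,fy=12,interpolation=cv2.INTER_CUBIC)); print(u0)
im=w['pixels'][130:250,270:370]; cv2.imwrite('pics/w5e.png',cv2.resize(im,None,fx=5,fy=5,interpolation=cv2.INTER_CUBIC))
E
```

```text
0.115 [360. 262.] [317.1 184.8]
0.12 [357. 255.] [317.1 186. ]
0.13 [351. 240.] [317.  188.5]
0.14 [345. 226.] [316.9 191.3]
0.16 [333. 197.] [316.8 197.3]
0.18 [321. 166.] [316.6 204.3]
0.2 [308. 135.] [316.3 212.5]
0.22 [295. 103.] [316.1 222.3]
[118 178]
```

View pics/s5e.png

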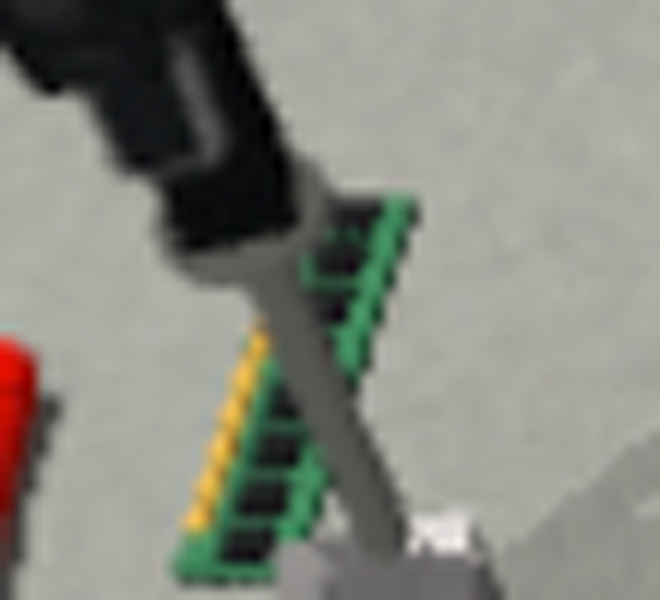

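View pics/w5e.png

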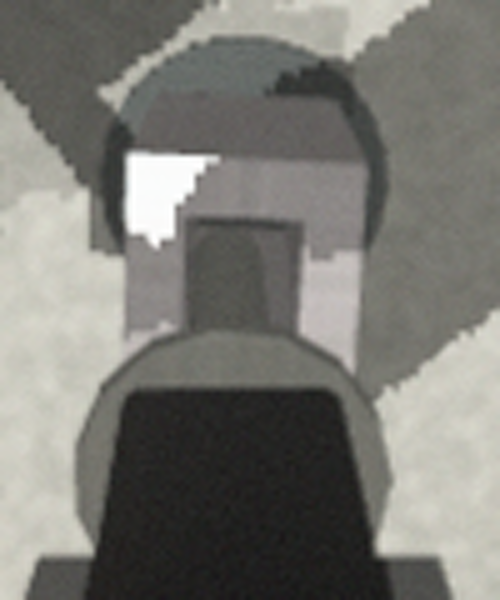

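Call:
jog_arm:
  targets: "2 -4 0 0 -0.5 0 -1;0 0 0 0 0 0 -1"

```text
time: 11.32
eef_pos: [0.5108, -0.4293, 0.2699]
tcp_rot: [0.69, 0.723, 0.001, 0.003]
contact_force: [0.2, -0.7, -1.5]
opening: 0.275
```

```bash
python3 st.py; python3 - <<'E'
from h import *
w=read_camera('wrist')
im=w['pixels'][130:250,270:370]; cv2.imwrite('pics/w6e.png',cv2.resize(im,None,fx=5,fy=5,interpolation=cv2.INTER_CUBIC))
E
```

```text
11.3167 [ 0.5108 -0.4293  0.2699] z [ 0.0063 -0.0031 -1.    ] yaw 92.68 [ 0.2 -0.7 -1.5] 0.2748640599274285 v 0.02
```

View pics/w6e.png

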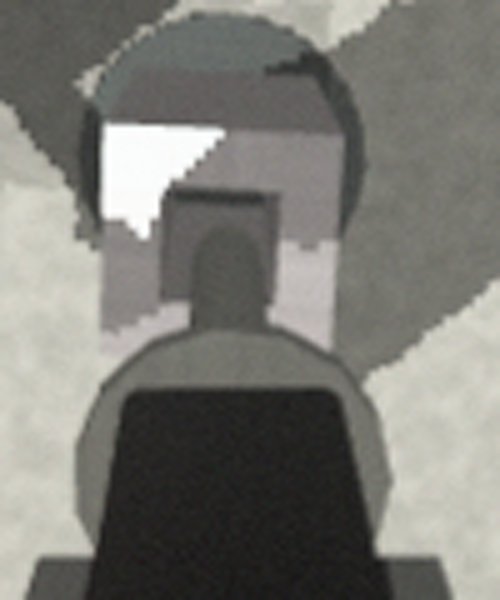

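Call:
jog_arm:
  targets: "-1 0 -12 0 0 0 -1;0 0 -12 0 0 0 -1;0 0 -8 0 0 0 -1;0 0 0 0 0 0 -1"

```text
time: 11.7
eef_pos: [0.5095, -0.4292, 0.2357]
tcp_rot: [0.691, 0.723, 0.001, 0.004]
contact_force: [0.2, -0.0, -2.2]
opening: 0.269
```

```bash
python3 st.py; python3 - <<'E'
from h import *
w=read_camera('wrist')
im=w['pixels'][130:250,270:370]; cv2.imwrite('pics/w7e.png',cv2.resize(im,None,fx=5,fy=5,interpolation=cv2.INTER_CUBIC))
E
```

```text
11.7 [ 0.5095 -0.4292  0.2357] z [ 0.007  -0.0039 -1.    ] yaw 92.66 [ 0.2 -0.  -2.2] 0.2692317921280092 v 0.008
```

View pics/w7e.png

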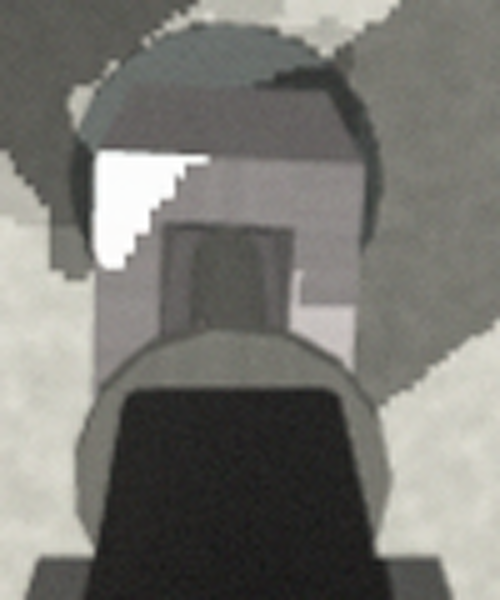

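Call:
jog_arm:
  targets: "0 -1 -15 0 0 0 -1;0 0 -15 0 0 0 -1;0 0 -15 0 0 0 -1;0 0 -10 0 0 0 -1;0 0 0 0 0 0 -1"

```text
time: 12.17
eef_pos: [0.5098, -0.4306, 0.1794]
tcp_rot: [0.691, 0.723, 0.001, 0.005]
contact_force: [-0.5, 1.2, -0.5]
opening: 0.271
```

```bash
python3 st.py
```

```text
12.1667 [ 0.5098 -0.4306  0.1794] z [ 0.0082 -0.0051 -1.    ] yaw 92.65 [-0.5  1.2 -0.5] 0.2709693402497824 v 0.013
```

Call:
jog_arm:
  targets: "0 0 -12 0 0 0 -1;0 0 -8 0 0 0 -1;0 0 -6 0 0 0 -1;0 0 -2 0 0 0 -1;0 0 0 0 0 0 -1"

```text
time: 12.58
eef_pos: [0.5104, -0.4312, 0.1501]
tcp_rot: [0.69, 0.723, 0.001, 0.006]
contact_force: [0.8, -0.3, -0.6]
opening: 0.273
```

```bash
python3 st.py
```

```text
12.5833 [ 0.5104 -0.4312  0.1501] z [ 0.0095 -0.0065 -0.9999] yaw 92.66 [ 0.8 -0.3 -0.6] 0.272773964865261 v 0.005
```

Call:
jog_arm:
  targets: "0 0 -3 0 0 0 -1;0 0 0 0 0 0 -1;0 0 0 0 0 0 0;0 0 0 0 0 0 1;0 0 0 0 0 0 1;0 0 0 0 0 0 1;0 0 0 0 0 0 1"

```text
time: 13.17
eef_pos: [0.5123, -0.4332, 0.1516]
tcp_rot: [0.69, 0.723, 0.001, 0.01]
contact_force: [-0.1, 0.0, -0.6]
opening: 0.962
```

```bash
python3 st.py; python3 - <<'E'
from h import *
w=read_camera('wrist');save('w8',w);d=read_camera('scene')
im=d['pixels'][160:280,150:310]; cv2.imwrite('pics/s8.png',cv2.resize(im,None,fx=5,fy=5,interpolation=cv2.INTER_CUBIC))
E
```

```text
13.1667 [ 0.5123 -0.4332  0.1516] z [ 0.0149 -0.0126 -0.9998] yaw 92.66 [-0.1  0.  -0.6] 0.9615941857246164 v 0.007
```

View pics/w8.png

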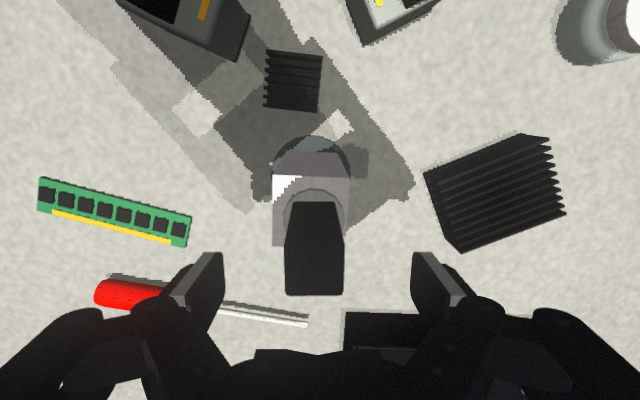

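View pics/s8.png

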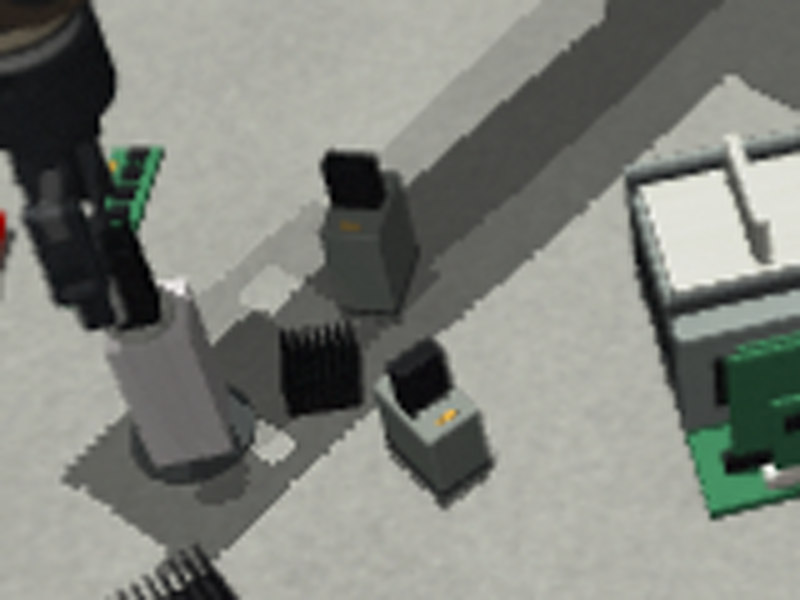

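Call:
jog_arm:
  targets: "0 0 30 -0.7 0.8 0 1;0 0 41 0 0 0 1;0 0 41 0 0 0 1;0 5 41 0 0 0 1;-10 15 30 0 0 0 1;-25 20 5 0 0 0 1;-30 20 0 0 0 0 1;-10 10 0 0 0 0 1;0 0 0 0 0 0 1"

```text
time: 14.02
eef_pos: [0.4321, -0.3581, 0.3466]
tcp_rot: [0.69, 0.723, -0.009, 0.008]
contact_force: [-0.0, -0.7, 0.9]
opening: 1.002
```

```bash
python3 st.py; python3 - <<'E'
from h import *
w=read_camera('wrist');save('w9',w)
for t in ['pack_long','pack_medium','rod']:
  print(t,[(np.round(x['uv'],1).tolist(),round(x['p'],2),atz(w,x['uv'],0).round(4)) for x in mark_of(t,w)])
E
```

```text
14.0167 [ 0.4321 -0.3581  0.3466] z [-0.0014 -0.024  -0.9997] yaw 92.67 [-0.  -0.7  0.9] 1.0020340790149083 v 0.025
pack_long [([316.5, 115.6], 0.69, array([ 0.4287, -0.3066,  0.    ]))]
pack_medium [([413.4, 106.6], 0.75, array([ 0.5655, -0.2881,  0.    ])), ([365.5, 197.2], 0.45, array([ 0.5097, -0.4247,  0.    ]))]
rod [([366.3, 197.3], 0.98, array([ 0.5109, -0.4248,  0.    ]))]
```

View pics/w9.png

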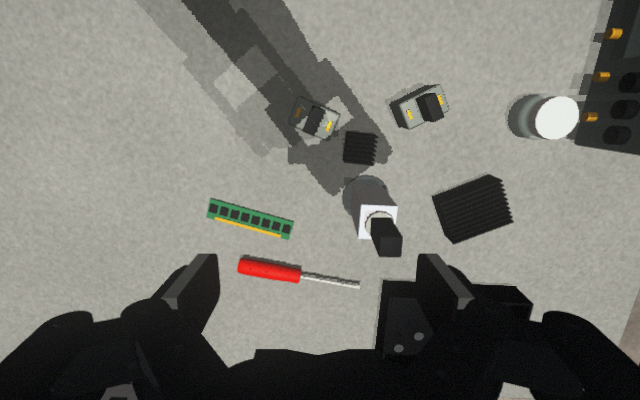

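```bash
python3 - <<'E'
from h import *
w=read_camera('wrist');im=w['pixels']
cv2.imwrite('pics/w9a.png',cv2.resize(im[75:155,275:455],None,fx=4.4,fy=4.4,interpolation=cv2.INTER_CUBIC))
cv2.imwrite('pics/w9b.png',cv2.resize(im[170:270,330:430],None,fx=5,fy=5,interpolation=cv2.INTER_CUBIC))
E
```

```text
(no output)
```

View pics/w9a.png

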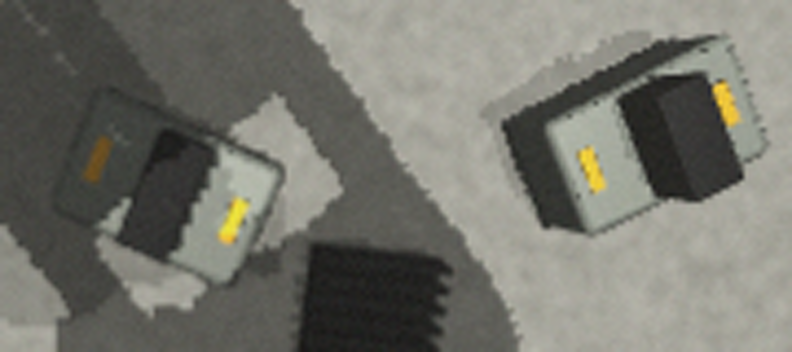

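View pics/w9b.png

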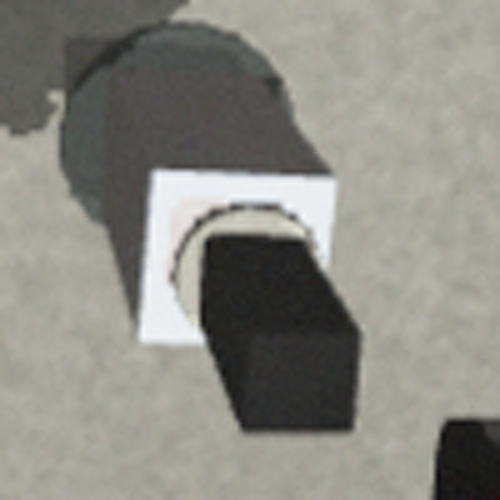

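```bash
python3 - <<'E'
from h import *
w=read_camera('wrist')
for nm,c in [('L',[(105,88),(284,168),(225,284),(55,210)]),('R',[(545,128),(728,35),(768,150),(592,236)])]:
  for z in (.08,.06,.04):
    P=np.array([atz(w,(275+x/4.4,75+y/4.4),z)[:2] for x,y in c])
    e=np.roll(P,-1,0)-P; print(nm,z,np.linalg.norm(e,axis=1).round(4),np.degrees(np.arctan2(e[:,1],e[:,0])).round(1),P.mean(0).round(4))
# tab top for L
P=[atz(w,(275+x/4.4,75+y/4.4),.116)[:2].round(4) for x,y in [(162,130),(217,147),(172,258),(122,240)]]; print(P,np.mean(P,0))
E
```

```text
L 0.08 [0.0522 0.0346 0.0505 0.0346] [ -20.5 -114.3  159.5   68.5] [ 0.426  -0.3074]
L 0.06 [0.0548 0.0364 0.053  0.0363] [ -20.5 -114.3  159.5   68.5] [ 0.4257 -0.3082]
L 0.04 [0.0573 0.0381 0.0555 0.038 ] [ -20.5 -114.3  159.5   68.5] [ 0.4254 -0.3091]
R 0.08 [0.0516 0.0321 0.0503 0.0319] [  29.3  -61.7 -150.9  120.4] [ 0.5565 -0.2885]
R 0.06 [0.0541 0.0337 0.0528 0.0335] [  29.3  -61.7 -150.9  120.4] [ 0.5626 -0.2884]
R 0.04 [0.0567 0.0353 0.0553 0.0351] [  29.3  -61.7 -150.9  120.4] [ 0.5687 -0.2883]
[array([ 0.4246, -0.292 ]), array([ 0.4382, -0.2954]), array([ 0.4283, -0.3226]), array([ 0.4157, -0.3187])] [ 0.4267   -0.307175]
```

```bash
python3 - <<'E'
from h import *
d=read_camera('scene')
for nm,x,y in [('L',.426,-.307),('R',.5626,-.288),('S',.41,.36)]:
  b=proj(d,[x,y,0])[0]; print(nm,b.round(1),[(proj(d,[x,y,z])[0]-b).round(1) for z in (.04,.06,.08)])
# project wireframes
im=d['pixels'].copy(); im=cv2.resize(im,None,fx=4,fy=4,interpolation=cv2.INTER_CUBIC)
def wire(cx,cy,yaw,h,col):
  a=np.radians(yaw);u=np.array([np.cos(a),np.sin(a)]);v=np.array([-u[1],u[0]])
  B=[np.array([cx,cy])+sx*.018*u+sy*.028*v for sx,sy in [(-1,-1),(1,-1),(1,1),(-1,1)]]
  for z in (0,h):
    p=proj(d,[[*b,z] for b in B]); cv2.polylines(im,[(p*4+1.5).astype(int)],True,col,1)
wire(.426,-.3074,68.5,.08,(0,0,255)); wire(.5626,-.2884,120,.06,(0,0,255))
cv2.imwrite('pics/s9w.png',im[4*180:4*290,4*170:4*290])
E
```

```text
L [225.4 217.8] [array([-2.2, -8.4]), array([ -3.4, -12.8]), array([ -4.5, -17.2])]
R [236.8 251.8] [array([-2.1, -8.1]), array([ -3.2, -12.4]), array([ -4.3, -16.7])]
S [420.2 176.9] [array([ 2.4, -8.5]), array([  3.6, -12.9]), array([  4.8, -17.3])]
```

View pics/s9w.png

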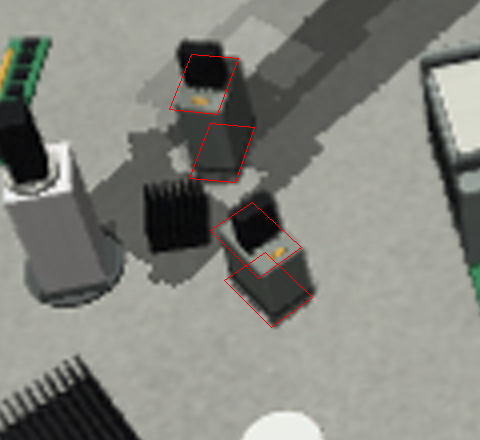

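Call:
jog_arm:
  targets: "-2 13 -20 1.4 0 -6 1;-2 13 -35 0 0 -6 1;-1 13 -40 0 0 -6 1;-1 12 -40 0 0 -6 1;0 0 -30 0 0 0 1;0 0 -10 0 0 0 1;0 0 0 0 0 0 1"

```text
time: 14.95
eef_pos: [0.4291, -0.3092, 0.1622]
tcp_rot: [0.832, 0.555, -0.002, -0.003]
contact_force: [0.9, 1.0, 0.9]
opening: 0.999
```

```bash
python3 st.py; python3 - <<'E'
from h import *
w=read_camera('wrist');save('w10',w)
E
```

```text
14.95 [ 0.4291 -0.3092  0.1622] z [-0.0061  0.0021 -1.    ] yaw 67.42 [0.9 1.  0.9] 0.9990050545090446 v 0.025
```

View pics/w10.png

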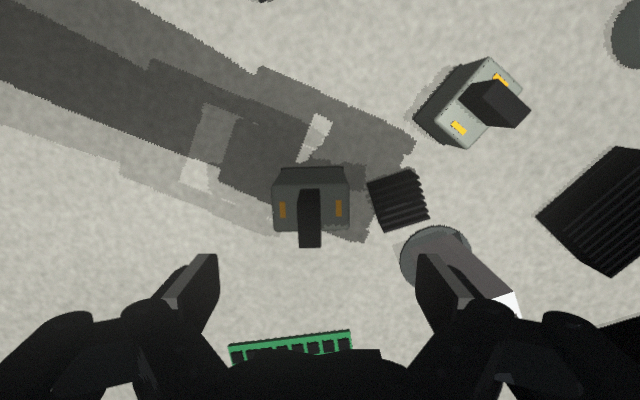

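```bash
python3 - <<'E'
from h import *
w=read_camera('wrist')
cv2.imwrite('pics/w10a.png',cv2.resize(w['pixels'][150:260,250:390],None,fx=5.5,fy=5.5,interpolation=cv2.INTER_CUBIC))
E
```

```text
(no output)
```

View pics/w10a.png

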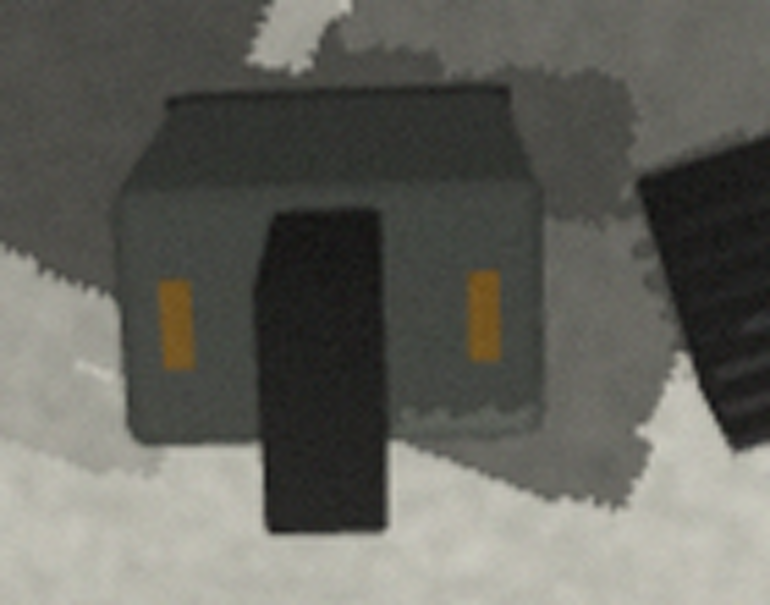

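```bash
python3 - <<'E'
from h import *
w=read_camera('wrist')
f=lambda x,y:(250+x/5.5,150+y/5.5)
P=[atz(w,f(*p),.116)[:2] for p in [(267,530),(387,530),(322,400)]]; print(np.round(P,4), np.linalg.norm(P[0]-P[1]))
Q=[atz(w,f(*p),.080)[:2] for p in [(122,186),(542,183),(545,432),(133,442)]]; print(np.round(Q,4),np.mean(Q,0).round(4))
E
```

```text
[[ 0.4147 -0.3204]
 [ 0.4273 -0.3256]
 [ 0.4266 -0.3083]] 0.013719062528508259
[[ 0.4084 -0.2829]
 [ 0.4584 -0.3033]
 [ 0.4465 -0.3352]
 [ 0.3951 -0.3153]] [ 0.4271 -0.3092]
```

Call:
jog_arm:
  targets: "-2 0 -20 0 0 1 1;0 0 -25 0 0 0 1;0 0 -15 0 0 0 1;0 0 -5 0 0 0 1;0 0 0 0 0 0 1"

```text
time: 15.52
eef_pos: [0.4373, -0.3219, 0.1163]
tcp_rot: [0.827, 0.562, 0.001, 0.017]
contact_force: [-0.2, 0.2, 0.5]
opening: 1.0
```

```bash
python3 st.py
```

```text
15.5167 [ 0.4373 -0.3219  0.1163] z [ 0.0206 -0.0267 -0.9994] yaw 68.41 [-0.2  0.2  0.5] 1.0002473596469794 v 0.036
```

Call:
jog_arm:
  targets: "-10 13 0 1.5 1.2 0 1;0 0 -5 0 0 0 1;0 0 0 0 0 0 1"

```text
time: 15.77
eef_pos: [0.4305, -0.3129, 0.1178]
tcp_rot: [0.827, 0.562, 0.001, 0.006]
contact_force: [0.4, 0.2, -0.4]
opening: 0.997
```

```bash
python3 st.py
```

```text
15.7667 [ 0.4305 -0.3129  0.1178] z [ 0.0074 -0.0089 -0.9999] yaw 68.4 [ 0.4  0.2 -0.4] 0.9974969817736625 v 0.037
```

Call:
jog_arm:
  targets: "-3 3 -12 0.3 0.3 0 1;-2 2 -12 0.2 0.2 0 1;-1 1 -6 0.2 0.2 0 1;0 0 0 0 0 0 1"

```text
time: 16.1
eef_pos: [0.4263, -0.3092, 0.0887]
tcp_rot: [0.827, 0.562, -0.001, 0.001]
contact_force: [-0.6, 0.7, -0.5]
opening: 1.003
```

```bash
python3 st.py
```

```text
16.1 [ 0.4263 -0.3092  0.0887] z [ 4.0e-04 -2.6e-03 -1.0e+00] yaw 68.39 [-0.6  0.7 -0.5] 1.0027617965863713 v 0.008
```

Right on it. Closing.

Call:
jog_arm:
  targets: "0 0 0 0 0 0 -1;0 0 0 0 0 0 -1;0 0 0 0 0 0 -1;0 0 0 0 0 0 -1;0 0 0 0 0 0 -1;0 0 0 0 0 0 -1;0 0 0 0 0 0 -1"
  force: 70

```text
time: 16.68
eef_pos: [0.4259, -0.3088, 0.0873]
tcp_rot: [0.827, 0.562, -0.001, 0.0]
contact_force: [0.0, -0.7, -2.3]
opening: 0.147
```

```bash
python3 st.py
```

```text
16.6833 [ 0.4259 -0.3088  0.0873] z [-0.0013 -0.001  -1.    ] yaw 68.4 [ 0.  -0.7 -2.3] 0.14708227035807644 v 0.003
```

Call:
jog_arm:
  targets: "0 0 15 0 0 0 -1;0 0 30 0 0 0 -1;0 0 38 0 0 0 -1;0 0 40 0 0 0 -1;0 5 40 0 0 0 -1;5 15 40 0 0 4 -1;10 25 30 0 0 5 -1;12 30 20 0 0 5 -1;12 36 10 0 0 5 -1;12 38 0 0 0 4 -1"

```text
time: 17.52
eef_pos: [0.4677, -0.153, 0.3501]
tcp_rot: [0.697, 0.717, -0.007, -0.008]
contact_force: [2.1, 0.2, -3.5]
opening: 0.154
```

```bash
python3 st.py
```

```text
17.5167 [ 0.4677 -0.153   0.3501] z [-0.0216  0.002  -0.9998] yaw 91.61 [ 2.1  0.2 -3.5] 0.1538285062504185 v 0.984
```

Call:
jog_arm:
  targets: "8 38 0 0 -0.4 0 -1;8 40 0 0 -0.4 0 -1;8 40 0 0 -0.4 0 -1;8 40 0 0 0 0 -1;6 40 0 0 0 0 -1;0 18 0 0 0 0 -1;0 0 0 0 0 0 -1"

```text
time: 18.1
eef_pos: [0.5033, 0.0771, 0.3464]
tcp_rot: [0.694, 0.72, 0.001, -0.003]
contact_force: [0.3, -0.7, -3.6]
opening: 0.153
```

```bash
python3 st.py; python3 - <<'E'
from h import *
w=read_camera('wrist');save('w11',w)
E
```

```text
18.1 [0.5033 0.0771 0.3464] z [-0.0026  0.0063 -1.    ] yaw 92.13 [ 0.3 -0.7 -3.6] 0.15349928005457683 v 0.026
```

View pics/w11.png

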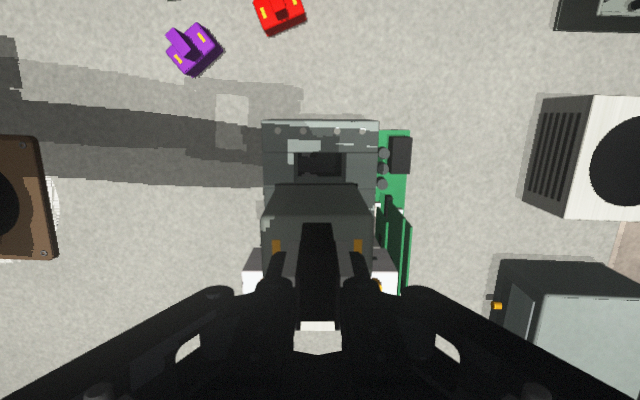

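```bash
python3 - <<'E'
from h import *
w=read_camera('wrist')
cv2.imwrite('pics/w11a.png',cv2.resize(w['pixels'][110:250,245:395],None,fx=5,fy=5,interpolation=cv2.INTER_CUBIC))
E
```

```text
(no output)
```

View pics/w11a.png

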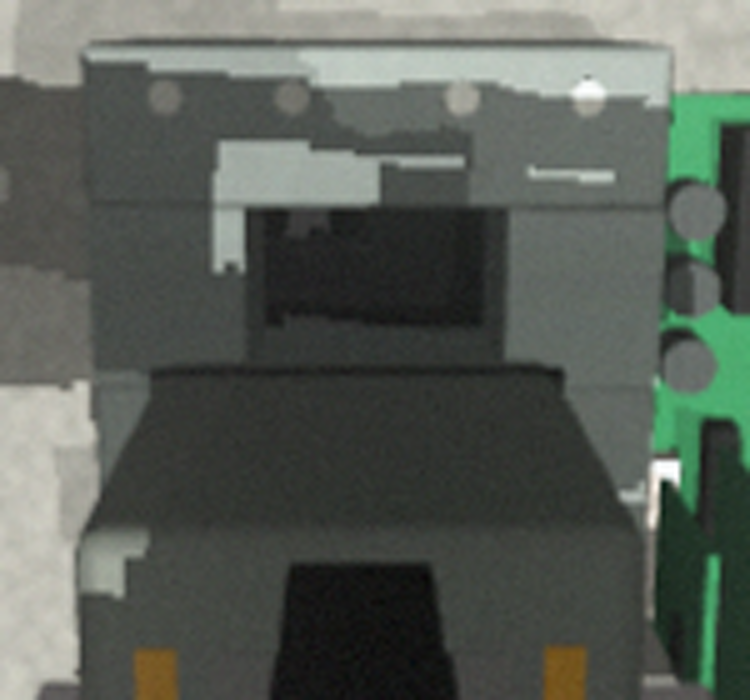

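```bash
python3 - <<'E'
from h import *
w=read_camera('wrist')
f=lambda x,y:(245+x/5,110+y/5)
for p in [(247,206),(507,206),(505,378),(247,375),(85,47),(671,50)]: print(atz(w,f(*p),.09).round(4))
s=get_state();print(s['eef_pos'])
# pack bottom far edge at z=.2591 
for p in [(150,372),(563,374)]: print('pk',atz(w,f(*p),s['eef_pos'][2]-.0873).round(4))
for p in [(85,530),(640,530)]: print('sh',atz(w,f(*p),s['eef_pos'][2]-.0073).round(4))
E
```

```text
[0.4755 0.0939 0.09  ]
[0.5382 0.0961 0.09  ]
[0.5401 0.0537 0.09  ]
[0.4762 0.0522 0.09  ]
[0.4369 0.1298 0.09  ]
[0.5746 0.1338 0.09  ]
[0.50371869 0.07303862 0.34653242]
pk [0.4735 0.0898 0.2592]
pk [0.5324 0.0915 0.2592]
sh [0.4774 0.0919 0.3392]
sh [0.5303 0.0937 0.3392]
```

```bash
python3 - <<'E'
from h import *
d=read_camera('top')
f=lambda x,y:(260+x/4,150+y/4)
for p in [(125,208.5),(100,172),(152,172),(152,245),(100,245)]: print(atz(d,f(*p),.09).round(4))
s=read_camera('scene')
# initial scene crop factor 3 origin 260,140; well corners
for p in [(250,142),(290,136),(312,180),(275,187)]: print('s',atz(s,(260+p[0]/3,140+p[1]/3),.09).round(4))
E
python3 st.py
```

```text
[0.5059 0.0724 0.09  ]
[0.5374 0.0941 0.09  ]
[0.5374 0.0496 0.09  ]
[0.4747 0.0491 0.09  ]
[0.4747 0.0934 0.09  ]
s [0.4738 0.0569 0.09  ]
s [0.4759 0.0988 0.09  ]
s [0.5385 0.1003 0.09  ]
s [0.5382 0.0622 0.09  ]
18.35 [0.5041 0.0721 0.3471] z [-0.001   0.0038 -1.    ] yaw 91.74 [-0.5 -0.6 -2.9] 0.1503595485297109 v 0.012
```

Call:
jog_arm:
  targets: "4 0 -25 0 0 0 -1;0 0 -38 0 0 0 -1;0 0 -38 0 0 0 -1;0 0 -25 0 0 0 -1;0 0 -10 0 0 0 -1;0 0 0 0 0 0 -1"

```text
time: 18.85
eef_pos: [0.5097, 0.0625, 0.2109]
tcp_rot: [0.702, 0.713, 0.004, 0.003]
contact_force: [-0.7, 0.3, -2.4]
opening: 0.15
```

```bash
python3 st.py
```

```text
18.85 [0.5097 0.0625 0.2109] z [ 9.6e-03  7.0e-04 -1.0e+00] yaw 90.89 [-0.7  0.3 -2.4] 0.15041436108746506 v 0.029
```

Call:
jog_arm:
  targets: "-2 10 0 0 0.4 0.6 -1;0 0 0 0 0 0 -1;0 0 0 0 0 0 -1"

```text
time: 19.1
eef_pos: [0.5094, 0.0713, 0.2142]
tcp_rot: [0.699, 0.715, 0.002, 0.002]
contact_force: [-0.5, -0.6, -2.8]
opening: 0.15
```

```bash
python3 st.py; python3 - <<'E'
from h import *
w=read_camera('wrist');save('w12',w)
d=read_camera('top'); cv2.imwrite('pics/t12.png',cv2.resize(d['pixels'][150:250,260:400],None,fx=5,fy=5,interpolation=cv2.INTER_CUBIC))
d=read_camera('scene'); cv2.imwrite('pics/s12.png',cv2.resize(d['pixels'][120:250,270:430],None,fx=5,fy=4.6,interpolation=cv2.INTER_CUBIC))
E
python3 st.py
```

```text
19.1 [0.5094 0.0713 0.2142] z [ 5.7e-03  5.0e-04 -1.0e+00] yaw 91.32 [-0.5 -0.6 -2.8] 0.15022993833296677 v 0.029
19.25 [0.5094 0.0714 0.2142] z [ 6.1e-03  7.0e-04 -1.0e+00] yaw 91.33 [ 0.8  0.3 -3.3] 0.15258354672792634 v 0.011
```

View pics/w12.png

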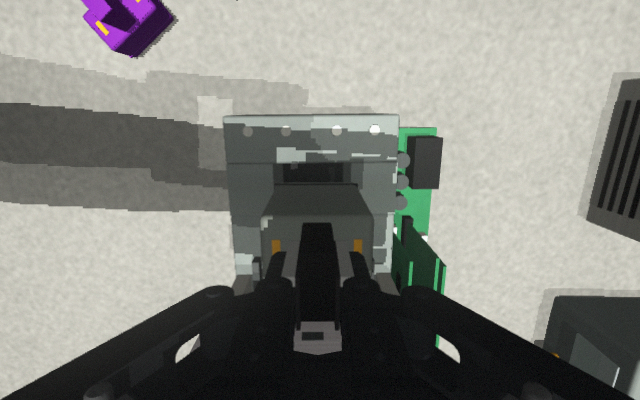

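View pics/s12.png

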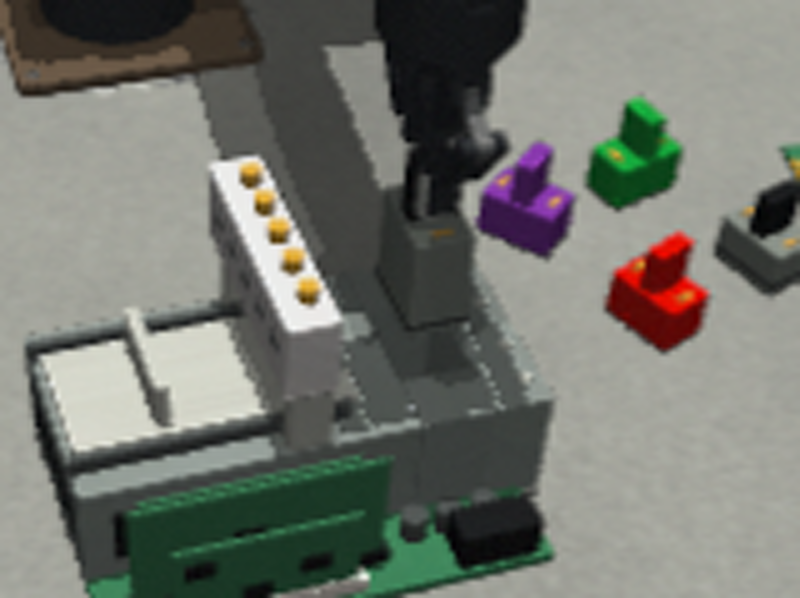

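```bash
python3 - <<'E'
import cv2
im=cv2.imread('pics/w12.png'); cv2.imwrite('pics/w12a.png',cv2.resize(im[105:245,215:415],None,fx=4,fy=4,interpolation=cv2.INTER_CUBIC))
E
```

```text
(no output)
```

View pics/w12a.png

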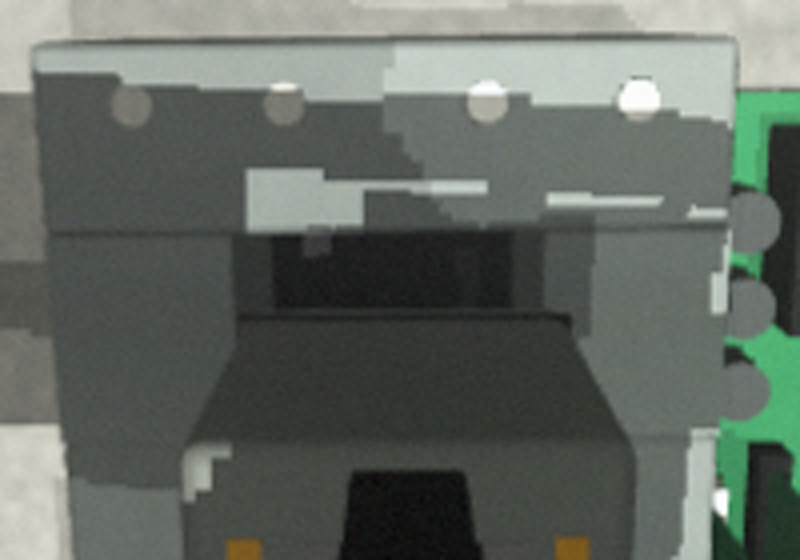

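```bash
python3 - <<'E'
from h import *
w=read_camera('wrist'); s=get_state(); print(s['eef_pos'])
f=lambda x,y:(215+x/4,105+y/4)
z=s['eef_pos'][2]
a=[atz(w,f(*p),.09) for p in [(234,233),(545,231)]]; b=[atz(w,f(*p),.09) for p in [(35,45),(737,40)]]
c=[atz(w,f(*p),z-.0873) for p in [(237,318),(572,320)]]
for n,q in zip(['well far','deck far','pack far'],[a,b,c]):
  v=q[1]-q[0]; print(n,np.mean(q,0).round(4),np.linalg.norm(v).round(4),np.degrees(np.arctan2(v[1],v[0])).round(2))
E
```

```text
[0.50908699 0.0714139  0.21379785]
well far [0.5065 0.0973 0.09  ] 0.0633 1.63
deck far [0.5052 0.1345 0.09  ] 0.1373 1.7
pack far [0.5097 0.0874 0.1265] 0.0599 0.88
```

Call:
jog_arm:
  targets: "-3 4 -8 0 0.3 0.4 -1;-1 1 -10 0 0 0 -1;0 1 -8 0 0 0 -1;0 0 0 0 0 0 -1"

```text
time: 19.63
eef_pos: [0.5053, 0.0783, 0.1871]
tcp_rot: [0.696, 0.718, 0.001, 0.001]
contact_force: [-0.5, 0.0, -4.1]
opening: 0.156
```

```bash
python3 st.py; python3 - <<'E'
from h import *
w=read_camera('wrist');save('w13',w)
cv2.imwrite('pics/w13a.png',cv2.resize(w['pixels'][105:265,215:415],None,fx=4,fy=3.7,interpolation=cv2.INTER_CUBIC))
E
python3 st.py
```

```text
19.6333 [0.5053 0.0783 0.1871] z [ 3.e-03  7.e-04 -1.e+00] yaw 91.79 [-0.5  0.  -4.1] 0.15596865265587673 v 0.006
19.6833 [0.5055 0.0782 0.1876] z [ 3.3e-03  6.0e-04 -1.0e+00] yaw 91.79 [ 0.2  0.4 -4.1] 0.14791535661977132 v 0.021
```

View pics/w13a.png

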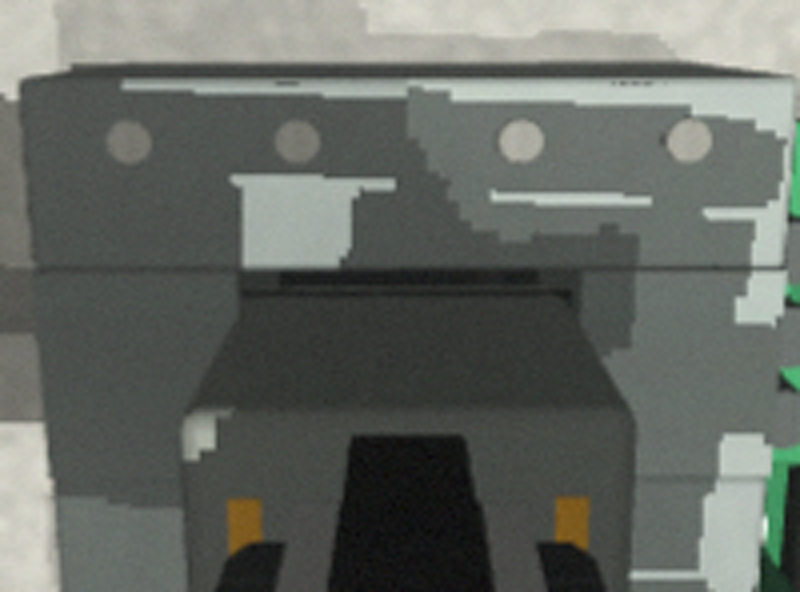

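```bash
python3 - <<'E'
from h import *
w=read_camera('wrist'); s=get_state(); print(s['eef_pos'])
f=lambda x,y:(215+x/4,105+y/3.7)
z=s['eef_pos'][2]
a=[atz(w,f(*p),.09) for p in [(240,270),(582,270)]]; b=[atz(w,f(*p),.09) for p in [(23,80),(792,80)]]
for zz in (.0873,.0853,.0893):
  c=[atz(w,f(*p),z-zz) for p in [(241,293),(570,293)]]
  print('pk',np.mean(c,0).round(4),np.linalg.norm(c[1]-c[0]).round(4))
for n,q in zip(['well far','deck far'],[a,b]):
  v=q[1]-q[0]; print(n,np.mean(q,0).round(4),np.linalg.norm(v).round(4),np.degrees(np.arctan2(v[1],v[0])).round(2))
E
```

```text
[0.50604695 0.07802999 0.18847829]
pk [0.5056 0.0948 0.1012] 0.0585
pk [0.5056 0.0953 0.1032] 0.058
pk [0.5056 0.0944 0.0992] 0.059
well far [0.5066 0.0971 0.09  ] 0.0635 1.74
deck far [0.5048 0.1342 0.09  ] 0.1366 1.77
```

Call:
jog_arm:
  targets: "0 -1 -6 0 0.2 0 -1;0 0 -6 0 0 0 -1;0 0 -6 0 0 0 -1;0 0 0 0 0 0 -1"

```text
time: 20.07
eef_pos: [0.5067, 0.0768, 0.1694]
tcp_rot: [0.696, 0.718, 0.001, 0.001]
contact_force: [-0.4, 0.4, -3.3]
opening: 0.151
```

```bash
python3 st.py
```

```text
20.0667 [0.5067 0.0768 0.1694] z [ 2.6e-03  2.0e-04 -1.0e+00] yaw 91.78 [-0.4  0.4 -3.3] 0.15106789335114668 v 0.008
```

Call:
jog_arm:
  targets: "0 0 -8 0 0 0 -1;0 0 -8 0 0 0 -1;0 0 -8 0 0 0 -1;0 0 0 0 0 0 -1"

```text
time: 20.4
eef_pos: [0.5067, 0.0766, 0.1427]
tcp_rot: [0.696, 0.718, 0.001, 0.001]
contact_force: [-0.2, 0.0, -4.3]
opening: 0.148
```

Call:
jog_arm:
  targets: "0 0 -8 0 0 0 -1;0 0 -8 0 0 0 -1;0 0 -8 0 0 0 -1;0 0 0 0 0 0 -1"

```text
time: 20.73
eef_pos: [0.5064, 0.0766, 0.1157]
tcp_rot: [0.696, 0.718, 0.001, 0.001]
contact_force: [-0.0, -0.1, -3.2]
opening: 0.15
```

Call:
jog_arm:
  targets: "0 0 -7 0 0 0 -1;0 0 -6 0 0 0 -1;0 0 0 0 0 0 -1"

```text
time: 20.98
eef_pos: [0.5065, 0.0766, 0.1011]
tcp_rot: [0.696, 0.718, 0.001, 0.001]
contact_force: [0.0, -0.0, -3.3]
opening: 0.153
```

Call:
jog_arm:
  targets: "0 0 -4 0 0 0 -1;0 0 -2 0 0 0 -1;0 0 0 0 0 0 -1"

```text
time: 21.23
eef_pos: [0.508, 0.0766, 0.098]
tcp_rot: [0.696, 0.718, 0.001, 0.001]
contact_force: [-0.0, -0.2, -3.6]
opening: 0.151
```

Call:
jog_arm:
  targets: "0 0 0 0 0 0 -1;0 0 0 0 0 0 0;0 0 0 0 0 0 1;0 0 0 0 0 0 1;0 0 0 0 0 0 1;0 0 0 0 0 0 1"

```text
time: 21.73
eef_pos: [0.5114, 0.0764, 0.101]
tcp_rot: [0.696, 0.718, 0.004, 0.004]
contact_force: [0.7, 0.1, -0.4]
opening: 0.852
```

```bash
python3 st.py
```

```text
21.7333 [0.5114 0.0764 0.101 ] z [ 1.190e-02 -3.000e-04 -9.999e-01] yaw 91.77 [ 0.7  0.1 -0.4] 0.8519923002927838 v 0.005
```

Call:
jog_arm:
  targets: "0 0 15 0 0.5 0 1;0 0 35 0 0 0 1;0 0 40 0 0 0 1;0 0 40 0 0 0 1;0 0 40 0 0 0 1;0 -25 40 0 0 0 1;0 -35 10 0 0 0 1;0 -35 0 0 0 0 1;0 0 0 0 0 0 1"

```text
time: 22.48
eef_pos: [0.5064, -0.017, 0.3266]
tcp_rot: [0.694, 0.72, -0.001, 0.002]
contact_force: [-0.3, 0.4, -0.5]
opening: 0.997
```

```bash
python3 st.py; python3 - <<'E'
from h import *
w=read_camera('wrist');save('w14',w)
d=read_camera('scene');cv2.imwrite('pics/s14.png',cv2.resize(d['pixels'][140:270,250:400],None,fx=5,fy=4.6,interpolation=cv2.INTER_CUBIC))
for t in ['gate_tab','pack_long','bay','beam']:
  print(t,[(np.round(x['uv'],1).tolist(),round(x['p'],2),atz(w,x['uv'],{'gate_tab':.116,'bay':.09,'beam':.145}.get(t,.01)).round(4)) for x in mark_of(t,w)])
E
```

```text
22.4833 [ 0.5064 -0.017   0.3266] z [ 0.0026 -0.0039 -1.    ] yaw 92.1 [-0.3  0.4 -0.5] 0.9973913622554135 v 0.068
gate_tab [([320.7, 242.1], 0.59, array([ 0.5148, -0.0969,  0.116 ]))]
pack_long [([321.6, 87.2], 0.93, array([0.5104, 0.0783, 0.01  ]))]
bay []
beam [([322.7, 181.6], 0.68, array([ 0.5134, -0.0193,  0.145 ]))]
```

View pics/w14.png

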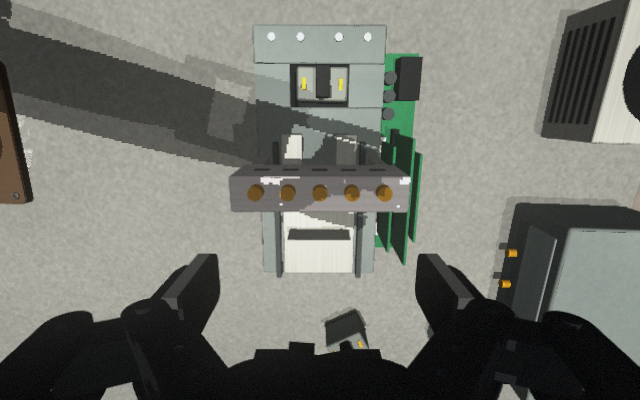

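View pics/s14.png

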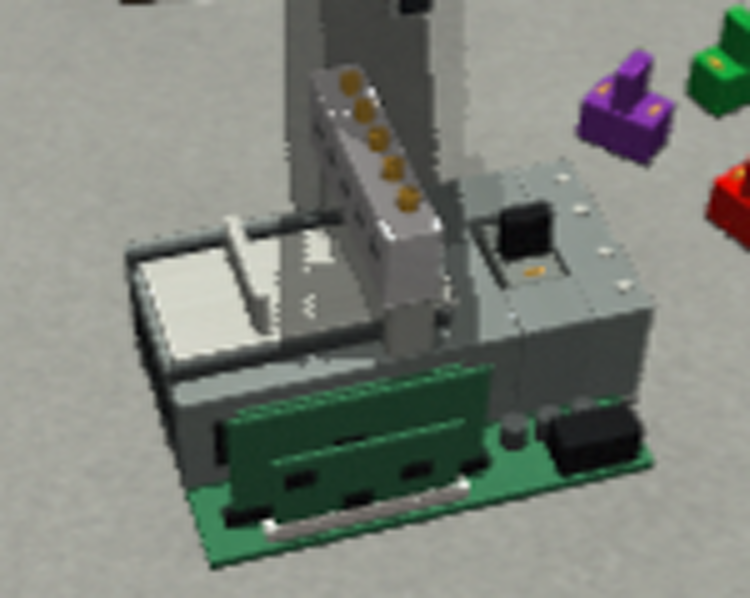

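Call:
jog_arm:
  targets: "0 -30 10 2 0 0 -1;0 -30 0 5 0 0 -1;0 -25 0 7 0 0 -1;0 -25 0 7 0 0 -1;0 -20 0 7 0 0 -1;0 -20 0 7 0 0 -1;0 0 0 7 0 0 -1;0 0 0 0 0 0 -1"

```text
time: 23.45
eef_pos: [0.5057, -0.1555, 0.3301]
tcp_rot: [0.634, 0.678, 0.271, -0.255]
contact_force: [-0.7, 0.4, -2.1]
opening: -0.003
```

```bash
python3 st.py; python3 - <<'E'
from h import *
print(get_state()['qpos'].round(2))
w=read_camera('wrist');save('w15',w)
for t in ['gate_tab','beam','catch','gate']:
  print(t,[(np.round(x['uv'],1).tolist(),round(x['p'],2),atz(w,x['uv'],{'gate_tab':.116,'beam':.145}.get(t,.09)).round(4)) for x in mark_of(t,w)])
E
```

```text
23.45 [ 0.5057 -0.1555  0.3301] z [-0.0029  0.691  -0.7229] yaw 95.23 [-0.7  0.4 -2.1] -0.002635912060786646 v 0.04
[-0.74  0.11  1.73  0.55  1.84 -0.81]
gate_tab []
beam [([319.7, 194.4], 0.76, array([ 0.5108, -0.0162,  0.145 ]))]Traceback (most recent call last):
  File "<stdin>", line 5, in <module>
ValueError: it knows: bay, beam, chassis, expansion_card, fan, gate_tab, heatsink, heatsink_small, memory_module, pack_long, pack_medium, pack_short, rod, screw_jar, screwdriver, stand
```

View pics/w15.png

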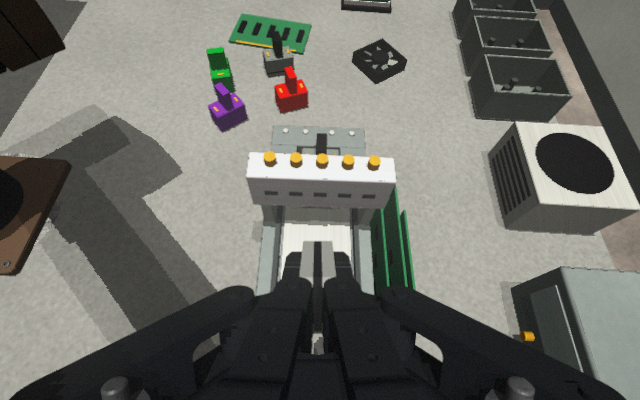

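Call:
jog_arm:
  targets: "4 5 -25 0 0 -1 -1;0 0 -40 0 0 -1 -1;0 0 -40 0 0 -1 -1;0 0 -40 0 0 0 -1;0 0 -30 0 0 0 -1;0 0 -12 0 0 0 -1;0 0 0 0 0 0 -1"

```text
time: 24.18
eef_pos: [0.5155, -0.1357, 0.1537]
tcp_rot: [0.643, 0.679, 0.269, -0.229]
contact_force: [-1.0, 0.7, -0.8]
opening: 0.003
```

```bash
python3 st.py
```

```text
24.1833 [ 0.5155 -0.1357  0.1537] z [ 0.0348  0.66   -0.7504] yaw 95.14 [-1.   0.7 -0.8] 0.003120203390344043 v 0.043
```

Call:
jog_arm:
  targets: "-5 -10 -10 0 1.5 -1 -1;0 -4 -15 0 0 0 -1;0 -2 -12 0 0 0 -1;0 0 0 0 0 0 -1"

```text
time: 24.52
eef_pos: [0.5139, -0.153, 0.1206]
tcp_rot: [0.651, 0.674, 0.261, -0.23]
contact_force: [0.3, 0.6, -0.1]
opening: 0.001
```

```bash
python3 st.py; python3 - <<'E'
from h import *
w=read_camera('wrist');save('w16',w)
d=read_camera('scene');cv2.imwrite('pics/s16.png',cv2.resize(d['pixels'][140:270,250:400],None,fx=5,fy=4.6,interpolation=cv2.INTER_CUBIC))
E
```

```text
24.5167 [ 0.5139 -0.153   0.1206] z [ 0.0296  0.6519 -0.7577] yaw 93.41 [ 0.3  0.6 -0.1] 0.0012231526731242485 v 0.032
```

View pics/w16.png

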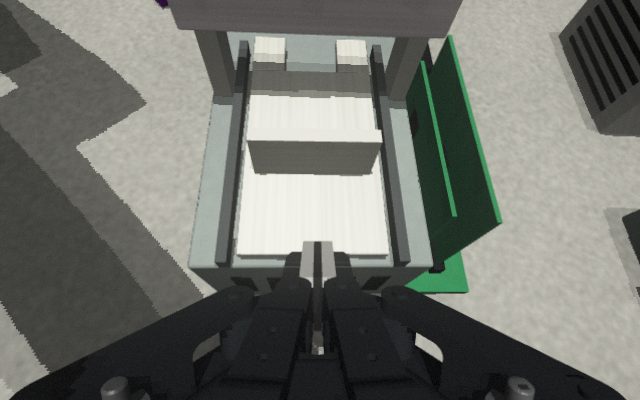

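View pics/s16.png

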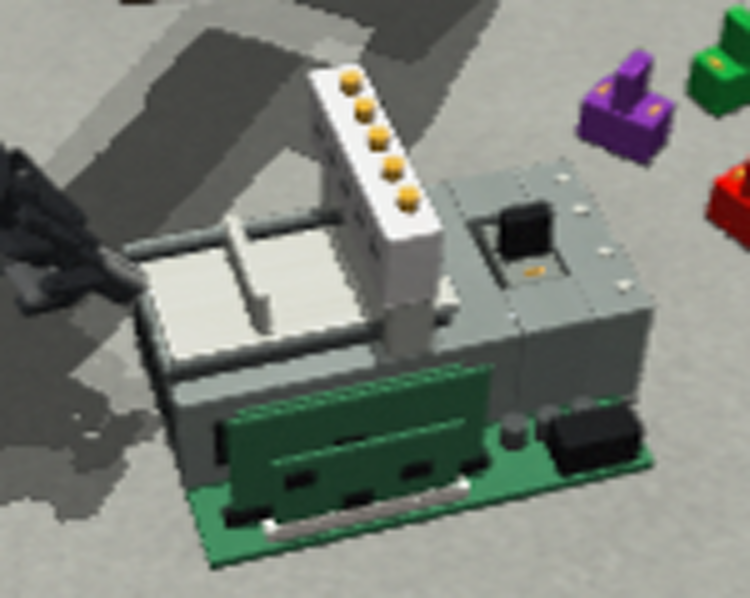

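Call:
jog_arm:
  targets: "-2 15 -5 0 0.5 0 -1;0 15 -2 0 0 0 -1;0 5 0 0 0 0 -1;0 0 0 0 0 0 -1"

```text
time: 24.95
eef_pos: [0.5133, -0.116, 0.1168]
tcp_rot: [0.653, 0.673, 0.259, -0.231]
contact_force: [-0.0, -0.1, 0.5]
opening: 0.002
```

```bash
python3 st.py
```

```text
24.95 [ 0.5133 -0.116   0.1168] z [ 0.027   0.6504 -0.7591] yaw 93.09 [-0.  -0.1  0.5] 0.002167822195837041 v 0.019
```

Call:
jog_arm:
  targets: "-1 10 -4 0 0 0 -1;-1 12 -1 0 0 0 -1;0 12 0 0 0 0 -1;0 12 0 0 0 0 -1"

```text
time: 25.28
eef_pos: [0.5117, -0.074, 0.1125]
tcp_rot: [0.654, 0.677, 0.253, -0.224]
contact_force: [-4.2, -9.9, 2.8]
opening: -0.002
```

```bash
python3 st.py
```

```text
25.2833 [ 0.5117 -0.074   0.1125] z [ 0.0283  0.6356 -0.7715] yaw 93.3 [-4.2 -9.9  2.8] -0.002281527327551057 v 0.206
```

Call:
jog_arm:
  targets: "0 12 0 0 0 0 -1;0 12 0 0 0 0 -1;0 8 0 0 0 0 -1"

```text
time: 25.53
eef_pos: [0.5108, -0.0468, 0.1127]
tcp_rot: [0.655, 0.681, 0.246, -0.217]
contact_force: [-3.0, -10.0, 2.2]
opening: -0.001
```

```bash
python3 st.py; python3 - <<'E'
from h import *
w=read_camera('wrist');save('w17',w)
d=read_camera('scene');cv2.imwrite('pics/s17.png',cv2.resize(d['pixels'][140:270,250:400],None,fx=5,fy=4.6,interpolation=cv2.INTER_CUBIC))
E
```

```text
25.5333 [ 0.5108 -0.0468  0.1127] z [ 0.0266  0.6187 -0.7852] yaw 93.51 [ -3.  -10.    2.2] -0.000977807020922656 v 0.135
```

View pics/w17.png

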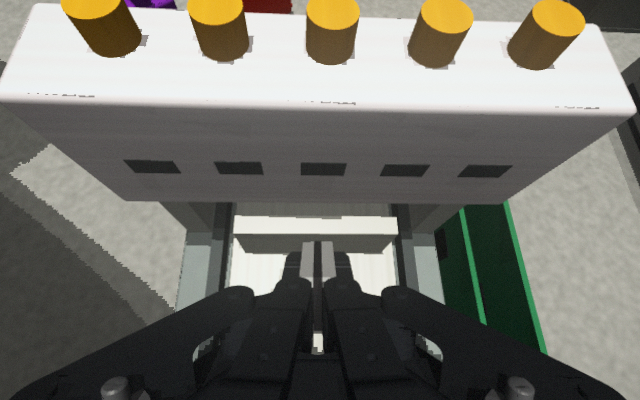

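View pics/s17.png

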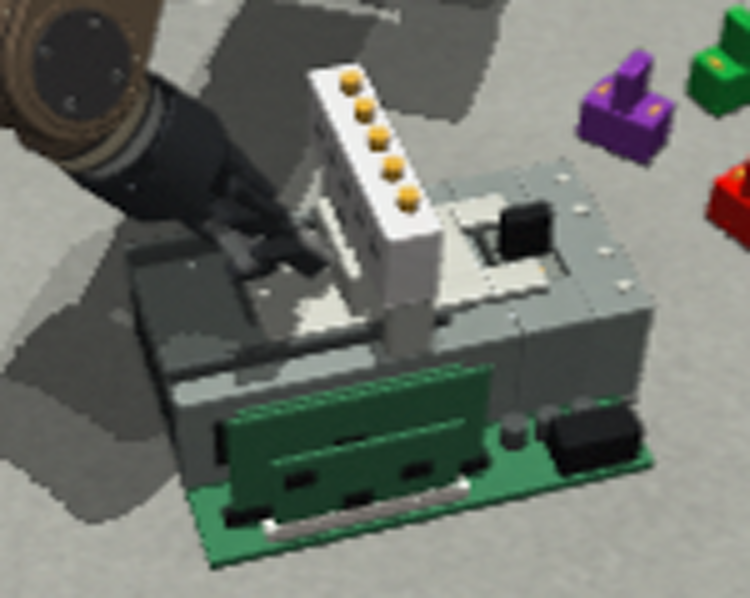

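Prongs are running over the pack's shoulders. Pushing on gently until it stops.

Call:
jog_arm:
  targets: "0 5 0 0.5 0 0 -1;0 5 0 0.5 0 0 -1;0 4 0 0.5 0 0 -1"

```text
time: 25.88
eef_pos: [0.5105, -0.0368, 0.1126]
tcp_rot: [0.653, 0.681, 0.249, -0.219]
contact_force: [-2.7, -7.3, 2.0]
opening: -0.002
```

```bash
python3 st.py
```

```text
25.8833 [ 0.5105 -0.0368  0.1126] z [ 0.0267  0.6258 -0.7795] yaw 93.82 [-2.7 -7.3  2. ] -0.0019775588572729995 v 0.044
```

Call:
jog_arm:
  targets: "0 4 0 0.5 0 0 -1;0 4 0 0.5 0 0 -1"

```text
time: 26.05
eef_pos: [0.5107, -0.0352, 0.1126]
tcp_rot: [0.652, 0.683, 0.249, -0.218]
contact_force: [-7.6, -20.2, 5.0]
opening: 0.001
```

```bash
python3 st.py; python3 - <<'E'
from h import *
w=read_camera('wrist');save('w18',w)
d=read_camera('scene');cv2.imwrite('pics/s18.png',cv2.resize(d['pixels'][140:270,250:400],None,fx=5,fy=4.6,interpolation=cv2.INTER_CUBIC))
E
```

```text
26.05 [ 0.5107 -0.0352  0.1126] z [ 0.027   0.623  -0.7817] yaw 94.1 [ -7.6 -20.2   5. ] 0.0006933678691600482 v 0.028
```

View pics/s18.png

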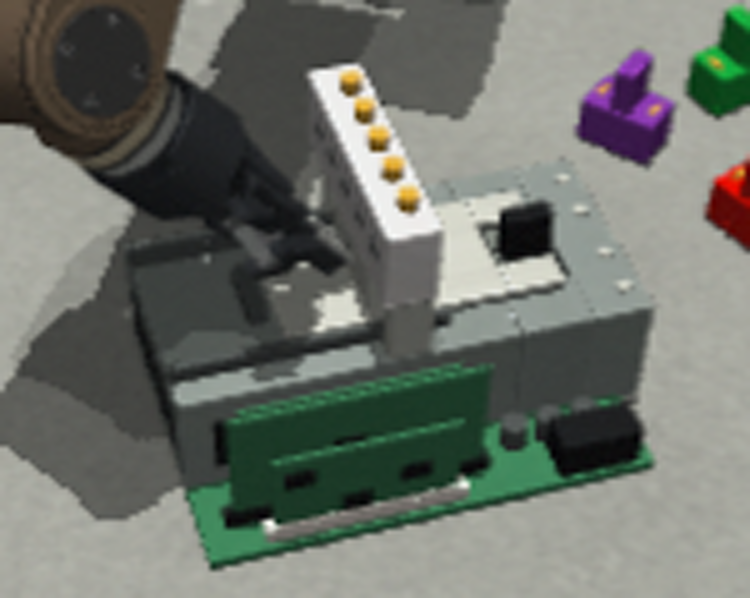

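Call:
jog_arm:
  targets: "0 4 0 0.5 0 0 -1;0 4 0 0.5 0 0 -1"

```text
time: 26.32
eef_pos: [0.5106, -0.0353, 0.1127]
tcp_rot: [0.651, 0.684, 0.247, -0.215]
contact_force: [-6.0, -15.2, 3.5]
opening: -0.0
```

Stopped hard. Now retreat and look at the catch.

Call:
jog_arm:
  targets: "0 -20 3 0 0 0 -1;0 -30 15 0 0 0 -1;0 -35 25 0 0 0 -1;0 -35 35 -3 0 0 -1;0 -10 40 -5 0 0 -1;0 0 30 -5 0 0 -1;0 0 0 0 0 0 -1"

```text
time: 26.9
eef_pos: [0.5055, -0.1624, 0.2594]
tcp_rot: [0.675, 0.706, 0.164, -0.141]
contact_force: [1.3, 0.7, 0.6]
opening: -0.001
```

```bash
python3 st.py; python3 - <<'E'
from h import *
w=read_camera('wrist');save('w19',w)
d=read_camera('scene');save('s19f',d);cv2.imwrite('pics/s19.png',cv2.resize(d['pixels'][140:270,250:400],None,fx=5,fy=4.6,interpolation=cv2.INTER_CUBIC))
E
```

```text
26.9 [ 0.5055 -0.1624  0.2594] z [ 0.0219  0.4212 -0.9067] yaw 93.15 [1.3 0.7 0.6] -0.0009727084874970833 v 0.04
```

View pics/w19.png

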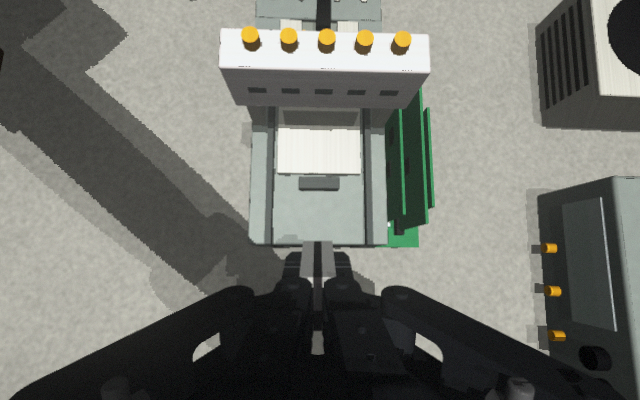

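View pics/s19.png

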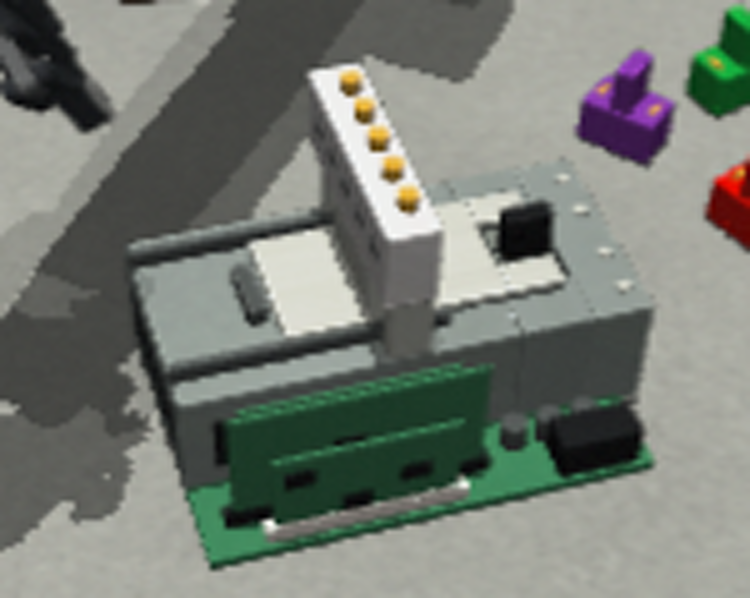

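```bash
python3 - <<'E'
from h import *
im=cv2.imread('pics/w19.png'); cv2.imwrite('pics/w19a.png',cv2.resize(im[100:210,260:380],None,fx=6,fy=5.4,interpolation=cv2.INTER_CUBIC))
im=cv2.imread('pics/s19f.png'); cv2.imwrite('pics/s19b.png',cv2.resize(im[170:290,150:310],None,fx=5,fy=5,interpolation=cv2.INTER_CUBIC))
w=read_camera('wrist'); print([proj(w,[.511,-.0895,z])[0].round(1) for z in (.093,.103)], [proj(w,[x,y,z])[0].round(1) for x in (.491,.531) for y,z in ((-.096,.093),(-.096,.103),(-.084,.103))])
E
```

```text
[array([321.1, 184.8]), array([321.5, 182.5])] [array([300.6, 190.4]), array([300.4, 188.2]), array([301., 176.]), array([341.1, 192.1]), array([342.2, 190. ]), array([342.4, 177.8])]
```

View pics/w19a.png

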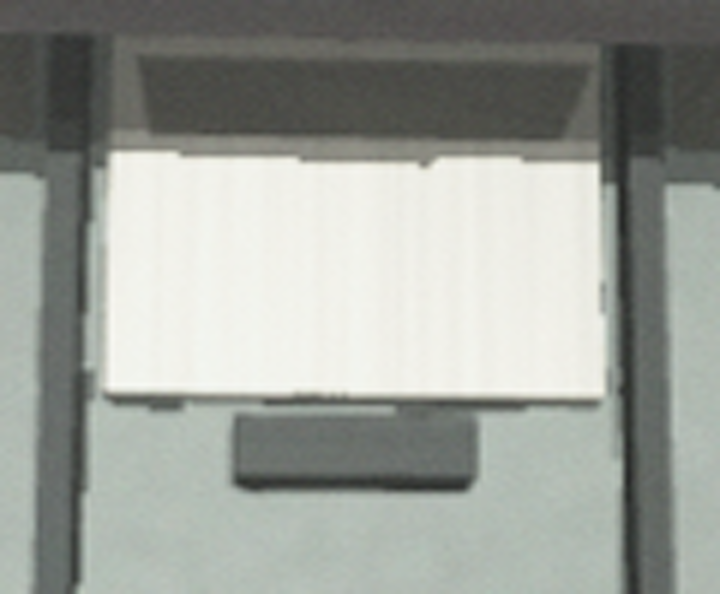

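View pics/s19b.png

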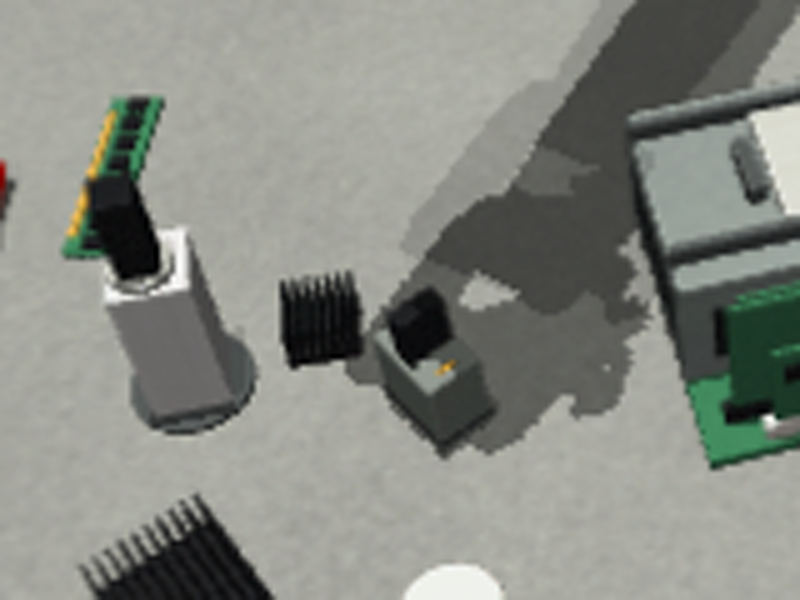

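```bash
python3 - <<'E'
from h import *
d=read_camera('scene'); im=cv2.resize(d['pixels'],None,fx=10,fy=10,interpolation=cv2.INTER_CUBIC)
c=np.array([.508,.075]);a=np.radians(91.7);X=np.array([np.cos(a),np.sin(a)]);Y=np.array([-X[1],X[0]])
for z,col in ((.093,(0,0,255)),(.103,(0,255,0))):
  p=proj(d,[[*(c+x*X+y*Y),z] for x,y in [(-.171,-.02),(-.159,-.02),(-.159,.02),(-.171,.02)]]); cv2.polylines(im,[(p*10+4.5).astype(int)],True,col,1)
u=(p.mean(0)*10).astype(int); cv2.imwrite('pics/c.png',im[u[1]-150:u[1]+150,u[0]-200:u[0]+200])
E
```

```text
(no output)
```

View pics/c.png

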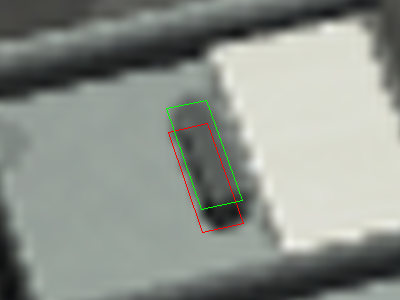

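The green outline (catch fully up) fits the bar's top. Its dark front face shows below that outline, so the catch has risen.

```bash
python3 -c "
from plant import *
print(sign_off())"
```

```text
the job is handed in; nothing more can be done
None
```

I measured the bay as 80 mm deep, fitted the long pack, shut the gate, and handed the job in at about 27 s of the 72 s allowed. `sign_off` gave no verdict.

- **Depth:** the rod passed the heights where a 40 mm or 60 mm floor would have stopped it. It met the floor with its tip about 10 mm above the bench, which makes the bay 80 mm deep. During that probe one push peaked at about 52 N on the wrist, under the 120 N limit.
- **Rod:** it is back in its stand. The pictures show the collar on the tube and the rod upright.
- **Pack:** I lowered the long pack into the bay and let go. In the pictures it stands upright with its shoulders flush with the rim.
- **Gate:** I pushed it with the tool leaned about 40° until it stopped against resistance of 15 to 20 N. The prongs lie over the pack's shoulders.
- **Catch:** it shows behind the plate's rear edge, and its outline matches the fully raised position. I judged this only from the camera pictures.
- **Other items:** in the pictures I checked, the medium pack and nearby bystanders stood where they were. The arm was clear of everything when I handed in.

**Disagreement between checks:** my estimates of the bay's y position differed by several mm between views (0.068 to 0.079 m). I lowered the pack by the closest wrist view, about 0.075 m, and it went in without any side force.

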